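# Make up a dosing kit and a mixing kit

## Robot

A 6-joint arm with a two-finger parallel gripper is mounted at the origin on a cart in front of the work surface, level with it; the furniture and walls round the work are solid. World frame = base frame: x ahead of the robot, y to its left, z up, the work surface at z = 0. Lengths are in m, angles in degrees, forces in N, time in s.
With the tool pointing down it reaches from about 0.25 to 0.725 m from the base axis. Payload 9.7 kg.
Tool frame: the origin (TCP) lies between the finger pads; the fingertips stand bot.tcp_to_tips ahead of it and the grasp point (between the pads) lies 11 mm behind it (bot.tcp_to_tips is the distance from the TCP to the fingertips, in m); z points along the fingers, y is the line along which they close (so a half turn about z gives the same grasp; the last joint's range is limited). The gripper opens to 85 mm and grips with 20 to 120 N. Pads are 22 mm wide; open, the fingers measure 114 mm over their backs; the gripper's body (76 mm by 85 mm) begins 54 mm behind the grasp point. The pads swing forward as they close: fully open they stand 13 mm farther back than shut.
Start: joints at [-69.156, 4.979, 10.078, 95.1, 0, 90], TCP at [0.196, -0.514, 0.239] pointing down, gripper open.
Joint ranges: [-179.16, 179.16], [-48.56, 103.87], [-65.8, 70.77], [-126.05, 130.52], [-82.76, 87.17], [-180, 180]. Speed limits (degrees/s): [127.2, 127.2, 147.25, 180, 180, 180].

## Interface

Orientations are given as [roll, pitch, yaw] about the fixed x, y, z axes, in that order (R = Rz(yaw) Ry(pitch) Rx(roll)).
In Python, from workcell import bot gives the robot as it stands. The module is installed in compiled form; this text tells all that it offers.
- The arm moves only by the tool carry_out, never from a script. Its arguments are lists of equal length, an entry for each row: "linear": the shift along the world's x, y, z normalised to -1 to 1, where 1 is 2 cm, a list of three; "rotation": the turn, a rotation vector about the world's x, y, z normalised to -1 to 1, where 1 is 8 degrees, a list of three; "grip": the closure, from -1 (fully open) to 1 (shut). In form: {"linear": [[tx, ty, tz], ...], "rotation": [[rx, ry, rz], ...], "grip": [grip, ...]}. A call has 1 to 12 rows; each row shifts and turns the commanded pose from where the row before left it; what a row does not reach is not made up. A row lasts 1/10 s, in which the tool goes at most 50 mm and 8.59 degrees, less where a joint would pass 70% of its speed; a pose out of reach is approached as far as the arm can. A call with a number of a shift or a turn outside -1 to 1 is refused whole. A call with a gripper value outside its range is refused whole. The fingers move at their own pace and stop on an object; "grip_force" is the grip in N (left out, the last holds). Time passes only in rows, so rows that do not move let the fingers close. It gives the time, the measured TCP pose, the force, the opening and the grip force at its end, in the units of the state.
- bot.get_obs(): the state, without advancing time (a new reading comes with each control period).
- bot.camera(name): name is "scene" or "top" or "wrist"; returns the picture (384x512x3 uint8, blue, green, red); there is no depth.
- bot.camera_model(name): a dict with "fx", "fy", "cx", "cy" (pixels), "camera_from_world" (4x4, takes a point from world to camera coordinates). Camera axes: x right, y up, looking along -z (the intrinsics and any distortion apply to the point x, -y, -z); pixel columns grow to the right and rows downward; lengths in m; the calibration is good to about 2 mm. The wrist camera is an equidistant fisheye: a pixel r from the principal point sees the ray r / f radians off the axis. A picture is of the moment at which its call begins: read the wrist's pose just before it. camera_model takes no time and is no camera call; for the wrist camera it gives the pose at the moment of the call.
- bot.job_done(): hands the job in; it is judged then, once.
The state is a dict: "time": time; "q": joint angles; "qd": joint speeds; "joint_efforts": joint torques, N m; "ee_pos": TCP position; "tcp_rot": TCP orientation; "wrist_force": force on the tool from outside, world axes, zero at the start; "torque": the same for the moment, N m; "opening": finger opening in m; "grasp_force": force on a finger pad.
Only numpy, scipy, OpenCV 4.12 (cv2) and the standard library are available. Lean on these libraries where they do the work, as an engineer would, in place of code of your own. Each camera call takes 0.05 s, during which the arm holds its last target. There are 200 camera calls.

## Task

Make up the two kits from the stock on the bench. Dosing kit, in the three-compartment tray: the large amber bottle in the widest compartment, one middle-sized white bottle in the middle one and the small dropper bottle in the narrowest. Mixing kit, in the two-compartment tray: the glass beaker in the wider compartment and the other middle-sized white bottle in the narrower one; stand everything upright on the tray floor, set it down gently without knocking anything over, and leave the big white bottle where it is.

Things in the scene. Friction and masses are not known exactly. Their poses are not given: they have to be found in the camera images.
- tray_three: Grey open kit tray, a row of THREE compartments, outer 88 x 206 mm. Fixed; floor, walls and dividers 4 mm thick, rim 18 mm above the worktop. Origin: centre of the underside; y along the row, z up. Compartments, each 80 mm inside along x, at x = 0: widest (80 mm along y) centred at y = -59 mm, middle (62 mm) at +16 mm, narrowest (48 mm) at +75 mm. Starts left or right, yaw within 0.25 rad.
- tray_two: Grey open kit tray, a row of TWO compartments, outer 88 x 154 mm. Fixed; floor, walls and dividers 4 mm thick, rim 18 mm above the worktop. Origin: centre of the underside; y along the row, z up. Compartments, each 80 mm inside along x, at x = 0: wider (80 mm along y) centred at y = -33 mm, narrower (62 mm) at +42 mm. Starts on the other side from the three-compartment tray, yaw within 0.25 rad.
- amber_bottle: Large brown (amber) closed glass bottle with a black screw cap, standing upright: 60 mm in diameter, 129 mm high, straight body up to 86 mm, tapering shoulder above, cap 41 mm across from 108 mm up, about 0.19 kg. Origin: centre of the underside, z up its axis.
- white_bottle_a: Middle-sized closed white plastic bottle, upright, red screw cap: 44 mm in diameter, 99 mm high, straight body up to 66 mm, tapering shoulder above, cap 31 mm across, about 0.09 kg. One of two alike in shape and size; one goes into each kit, and either will do for either. Origin: centre of the underside, z up its axis.
- white_bottle_b: Middle-sized closed white plastic bottle, upright, yellow screw cap: 44 mm in diameter, 99 mm high, straight body up to 66 mm, tapering shoulder above, cap 31 mm across, about 0.09 kg. One of two alike in shape and size; one goes into each kit, and either will do for either. Origin: centre of the underside, z up its axis.
- dropper_bottle: Smallest bottle: small brown (amber) closed glass bottle with a black cap, standing upright: 28 mm in diameter, 67 mm high, straight body up to 45 mm, cap 18 mm across from 55 mm up, about 0.03 kg. Origin: centre of the underside, z up its axis.
- beaker: Small open glass beaker (clear), standing mouth up, empty: body 46 mm in diameter, rim 52 mm across with a small pouring lip, so 57 mm along its own y; 60 mm high, walls about 2 mm, about 0.04 kg. It can be gripped round the wall from outside, best along its own x. Origin: centre of the underside, z up its axis.
- big_white_bottle: Left-over stock, to be left where it stands: big white bottle, 60 mm in diameter, 136 mm high, blue cap, clearly bigger than the two middle-sized white bottles; about 0.25 kg. Origin: centre of the underside, z up its axis.
Mind the look-alikes: they are no part of the job. What is shaped like the white_bottle_b but green is not meant. Of the things shaped like the dropper_bottle, the brown one is meant.

How it is judged:
By the outcome, as a careful person would: the job done as asked, in the order asked, and still so for the second after the job is handed in, with the robot touching nothing.
It also fails if it takes over 120 s, if anything falls off the work surface, if the arm or the gripper's body presses on something with over 40 N, if the wrist force passes 120 N, or if a joint passes its speed limit or range.

## Working session

There is one attempt and no reset: what is moved stays moved. The work goes in short steps, Python scripts to look and compute and a tool call to move; the robot and the scene stay as the last step left them, time stands still between calls to the robot, and variables do not carry over. Pictures are saved under pics/ and viewed, at most 14 in all, crops included, and the job is handed in when it is done.

Besides the shell and the picture viewer there is one more tool, called as a command line: name --argument value ..., lists and objects as JSON in quotes. carry_out: Moves the arm, as the interface text tells. Its arguments: {"type":"object","properties":{"linear":{"type":"array","items":{"type":"array","items":{"type":"number"}}},"rotation":{"type":"array","items":{"type":"array","items":{"type":"number"}}},"grip":{"type":"array","items":{"type":"number"}},"grip_force":{"type":"number"}},"required":["linear","rotation","grip"]}

```bash
mkdir -p pics; cat > h.py <<'E'
import numpy as np, cv2
from workcell import bot
def ray(m,u,v):
    d=np.array([(u-m['cx'])/m['fx'],-(v-m['cy'])/m['fy'],-1.0])
    T=np.linalg.inv(np.array(m['camera_from_world']))
    return T[:3,3],T[:3,:3]@d
def onz(m,u,v,z):
    o,d=ray(m,u,v); return o+d*(z-o[2])/d[2]
def proj(m,p):
    c=np.array(m['camera_from_world'])@np.append(p,1); return m['cx']+m['fx']*c[0]/-c[2], m['cy']-m['fy']*c[1]/-c[2]
E
python3 - <<'E'
from h import *
for n in("top","scene"):
    im=bot.camera(n); cv2.imwrite(f"pics/{n}0.png",im); m=bot.camera_model(n)
    cv2.imwrite(f"pics/{n}0b.png",cv2.resize(im,(800,600),interpolation=cv2.INTER_CUBIC))
    print(n,m, np.linalg.inv(np.array(m['camera_from_world']))[:3,3])
print(bot.get_obs(),bot.tcp_to_tips)
E
```

```text
top {'fx': 365.4127714135841, 'fy': 365.4127714135841, 'cx': 250.43220503985472, 'cy': 186.26808619953815, 'camera_from_world': array([[-0.01752257, -0.99928154,  0.03360598, -0.00516226],
       [ 0.99027461, -0.01270534,  0.13854518, -0.60562401],
       [-0.13801867,  0.03570681,  0.98978577, -0.79773627],
       [ 0.        ,  0.        ,  0.        ,  1.        ]])} [0.48954113 0.01563141 0.87366778]
scene {'fx': 371.2859893710052, 'fy': 371.2859893710052, 'cx': 248.05724649324486, 'cy': 192.81404210697914, 'camera_from_world': array([[-0.83728587, -0.54668044,  0.0096364 ,  0.48515311],
       [ 0.28276748, -0.41786257,  0.86338486, -0.19477278],
       [-0.46796893,  0.72562481,  0.50445388, -0.61763419],
       [ 0.        ,  0.        ,  0.        ,  1.        ]])} [0.17225364 0.63200615 0.4750567 ]
{'time': 0.1, 'q': array([-6.91578774e+01,  5.00830929e+00,  1.00383145e+01,  9.50997244e+01,
        4.03587566e-04,  9.00000078e+01]), 'qd': array([-0.103444  , -0.09615793,  0.0867873 ,  0.08433333,  0.03405707,
        0.21715537]), 'joint_efforts': array([ 2.36678403e-03, -5.21564054e+01,  4.65651977e+01,  1.60637079e-02,
        9.39895244e-05, -2.70473180e-06]), 'ee_pos': array([ 0.19561711, -0.51382192,  0.23864442]), 'tcp_rot': array([-1.79930281e+02, -4.03577727e-04,  2.08421142e+01]), 'wrist_force': array([ 0.01086673, -0.3120053 ,  0.5500036 ]), 'torque': array([-0.00763224, -0.01188562,  0.02995859]), 'grasp_force': 0.0, 'opening': 0.08534046021408567} 0.008
```

View pics/top0b.png

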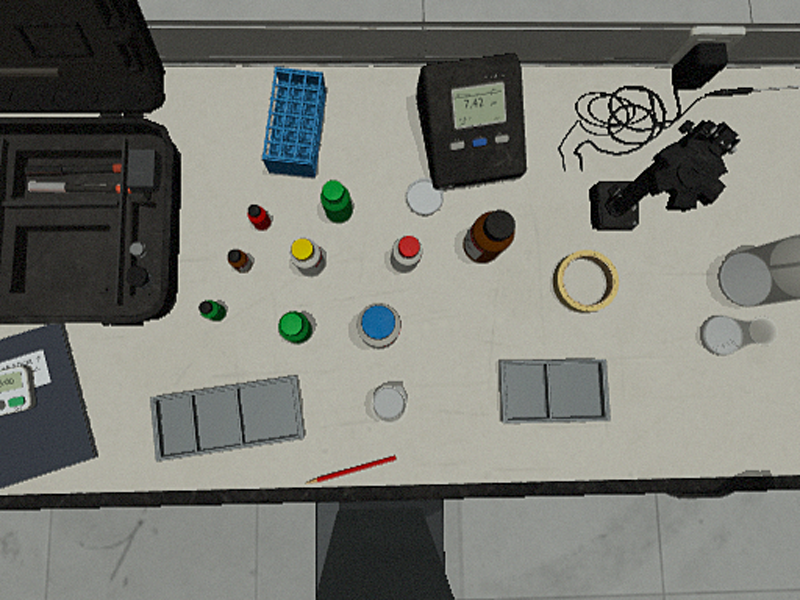

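View pics/scene0b.png

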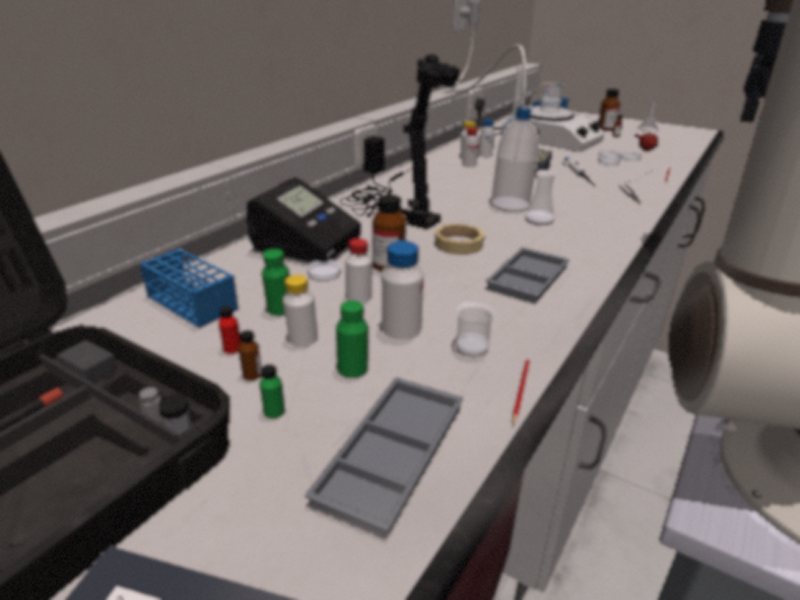

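Top view (800x600 pixels):
- **Dropper-shaped:** brown (238,259), red (258,216), green (212,310). The brown one is meant, as described.
- **Middle-size bottles:** red cap (407,252) and yellow cap (305,256) are the white ones. The green ones at (336,200) and (295,326) are decoys.
- **Others:** amber (490,235), big white with blue cap (379,325), which stays, and beaker (389,401).
- **Trays:** three-compartment at (228,417), widest compartment to the right (−y). Two-compartment at (554,390), wider compartment apparently to the right.

I'll measure these and confirm them in one crop.

```bash
python3 - <<'E'
from h import *
im=cv2.imread("pics/top0.png"); m=bot.camera_model("top"); hsv=cv2.cvtColor(im,cv2.COLOR_BGR2HSV); s=512/800
def blob(mask,u,v,r=16):
    w=np.zeros_like(mask); cv2.circle(w,(int(u*s),int(v*s)),r,255,-1)
    n,l,st,c=cv2.connectedComponentsWithStats(mask&w)
    i=1+np.argmax(st[1:,4]); return c[i],st[i]
H,S,V=cv2.split(hsv)
sat=((S>130)&(V>90)).astype(np.uint8)*255
dark=((V<50)).astype(np.uint8)*255
for n,mk,u,v,z in(("red",sat,407,247,.09),("yel",sat,303,250,.09),("blue",sat,379,323,.125),("amber",dark,498,224,.1185),("drop",dark,234,256,.061)):
    c,st=blob(mk,u,v); print(n,c,st,onz(m,*c,z).round(4))
print("rows near beaker")
gray=((abs(im[:,:,0].astype(int)-im[:,:,2])<35)&(V>70)&(V<165)&(S<60)).astype(np.uint8)*255
for n,u,v in(("three",228,417),("two",554,390)):
    w=np.zeros_like(gray); cv2.circle(w,(int(u*s),int(v*s)),62 if n=="three" else 50,255,-1)
    g=cv2.morphologyEx(gray&w,cv2.MORPH_CLOSE,np.ones((7,7)))
    cs,_=cv2.findContours(g,0,2); c=max(cs,key=cv2.contourArea)
    b=cv2.boxPoints(cv2.minAreaRect(c)); P=np.array([onz(m,*p,.018)[:2] for p in b])
    # convex-hull quad corners
    h=cv2.approxPolyDP(cv2.convexHull(c),6,True)[:,0]
    Q=np.array([onz(m,*p,.018)[:2] for p in h])
    print(n,"box",b.round(1).tolist(),P.round(4).tolist(),"sides",np.linalg.norm(P-np.roll(P,1,0),axis=1).round(4),"ctr",P.mean(0).round(4)); print(" quad",h.tolist(),Q.round(4).tolist())
a=cv2.resize(im[110:300,85:400],None,fx=2.5,fy=2.5,interpolation=cv2.INTER_CUBIC); cv2.imwrite("pics/crop1.png",a)
E
```

```text
red [261.49275362 157.11594203] [255 151  14  13 138] [ 0.6631 -0.038   0.09  ]
yel [192.83802817 158.83802817] [187 153  13  13 142] [0.6607 0.1118 0.09  ]
blue [241.71142857 205.75142857] [232 196  21  21 350] [0.5538 0.0072 0.125 ]
amber [318.66666667 144.40809969] [309 135  20  20 321] [ 0.6832 -0.159   0.1185]
drop [149.73684211 163.49122807] [146 160   9   8  57] [0.6574 0.2116 0.061 ]
rows near beaker
three box [[91.9000015258789, 248.3000030517578], [189.60000610351562, 233.10000610351562], [197.0, 280.3999938964844], [99.30000305175781, 295.70001220703125]] [[0.4709, 0.3487], [0.5015, 0.1274], [0.3943, 0.1101], [0.3657, 0.328]] sides [0.1072 0.2234 0.1085 0.2197] ctr [0.4331 0.2285]
 quad [[190, 240], [193, 281], [99, 294], [96, 254], [145, 240]] [[0.4856, 0.1263], [0.3933, 0.1191], [0.3694, 0.3287], [0.4579, 0.3389], [0.4874, 0.2291]]
two box [[316.79998779296875, 230.10000610351562], [389.29998779296875, 228.3000030517578], [390.29998779296875, 269.6000061035156], [317.79998779296875, 271.29998779296875]] [[0.5034, -0.1689], [0.5045, -0.3411], [0.4093, -0.3366], [0.4089, -0.1671]] sides [0.0945 0.1722 0.0953 0.1695] ctr [ 0.4565 -0.2534]
 quad [[387, 229], [390, 269], [319, 269], [319, 230]] [[0.503, -0.3355], [0.4107, -0.3361], [0.4141, -0.1701], [0.5034, -0.1741]]
```

View pics/crop1.png

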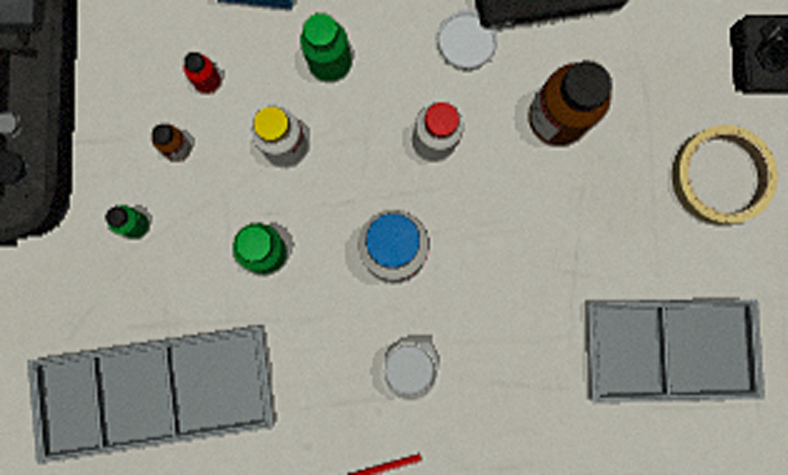

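The crop confirms it: brown dropper (170,140), amber (570,100), white bottles with red cap (440,120) and yellow cap (272,125). The widest compartment is on the right in both trays. I'll move to a viewing point over the middle and turn the jaws along tray x.

carry_out --linear '[[0.7, 0.98, 0], [0.7, 0.98, 0], [0.7, 0.98, 0], [0.7, 0.98, 0], [0.7, 0.98, 0], [0.7, 0.98, 0], [0.7, 0.98, 0], [0.7, 0.98, 0], [0.7, 0.98, 0], [0.7, 0.98, 0], [0.7, 0.98, 0], [0.7, 0.98, 0]]' --rotation '[[0, 0, 0.54], [0, 0, 0.54], [0, 0, 0.54], [0, 0, 0.54], [0, 0, 0.54], [0, 0, 0.54], [0, 0, 0.54], [0, 0, 0.54], [0, 0, 0.54], [0, 0, 0.54], [0, 0, 0.54], [0, 0, 0.54]]' --grip '[-1, -1, -1, -1, -1, -1, -1, -1, -1, -1, -1, -1]'

```text
time: 1.3
ee_pos: [0.3641, -0.2779, 0.239]
tcp_rot: [-180.0, -0.0, 72.9]
wrist_force: [0.6, -0.6, -0.1]
opening: 0.0855
grasp_force: 0.0
```

carry_out --linear '[[0.7, 0.98, 0], [0.7, 0.98, 0], [0.7, 0.98, 0], [0.7, 0.98, 0], [0.7, 0.98, 0], [0.7, 0.98, 0], [0, 0, 0]]' --rotation '[[0, 0, 0.54], [0, 0, 0.54], [0, 0, 0.54], [0, 0, 0.54], [0, 0, 0.54], [0, 0, 0.54], [0, 0, 0]]' --grip '[-1, -1, -1, -1, -1, -1, -1]'

```text
time: 2.0
ee_pos: [0.4486, -0.1595, 0.2388]
tcp_rot: [-180.0, -0.0, 98.9]
wrist_force: [-0.2, -0.3, 0.2]
opening: 0.0854
grasp_force: 0.0
```

```bash
cat >> h.py <<'E'
def wray(m,u,v):
    x,y=u-m['cx'],v-m['cy']; r=np.hypot(x,y); th=r/m['fx']
    k=np.sin(th)/max(r,1e-9); d=np.array([x*k,-y*k,-np.cos(th)])
    T=np.linalg.inv(np.array(m['camera_from_world'])); return T[:3,3],T[:3,:3]@d
def wonz(m,u,v,z):
    o,d=wray(m,u,v); return o+d*(z-o[2])/d[2]
def wproj(m,p):
    c=np.array(m['camera_from_world'])@np.append(p,1); x,y,z=c[0],-c[1],-c[2]; r=np.hypot(x,y); k=m['fx']*np.arctan2(r,z)/r
    return m['cx']+k*x,m['cy']+k*y
E
python3 - <<'E'
from h import *
import json
o=bot.get_obs(); print(o['time'],o['ee_pos'].round(4),o['tcp_rot'].round(2),o['q'].round(1))
m=bot.camera_model("wrist"); im=bot.camera("wrist"); cv2.imwrite("pics/w1.png",im); cv2.imwrite("pics/w1b.png",cv2.resize(im,(800,600),interpolation=cv2.INTER_CUBIC))
print(m); np.save("w1.npy",m,allow_pickle=True)
mt=bot.camera_model("top")
for n,cs in(("three",[(29,361),(264,326),(274,424),(41,462)]),("two",[(588,302),(755,299),(764,397),(592,401)]),("beaker",[(410,370)])):
    for u,v in cs: print(n,onz(mt,u/2.5+85,v/2.5+110,.018 if n!="beaker" else .03)[:2].round(4))
E
```

```text
2.0 [ 0.4486 -0.1595  0.2388] [-1.7997e+02 -4.0000e-02  9.8860e+01] [-19.6  -5.1  -0.   95.1   0.   61.6]
{'fx': 297.3186396354542, 'fy': 297.3186396354542, 'cx': 254.38127191034576, 'cy': 189.74716772599274, 'camera_from_world': array([[ 9.88079085e-01,  1.53946151e-01,  5.52038465e-04,
        -4.19534716e-01],
       [-1.48539931e-01,  9.54309883e-01, -2.59284663e-01,
         2.52056405e-01],
       [-4.04426918e-02,  2.56111753e-01,  9.65800786e-01,
        -3.18647806e-01],
       [ 0.00000000e+00,  0.00000000e+00,  0.00000000e+00,
         1.00000000e+00]])}
three [0.4569 0.3375]
three [0.4846 0.125 ]
three [0.3963 0.1155]
three [0.3675 0.3233]
two [ 0.5015 -0.1768]
two [ 0.5016 -0.3354]
two [ 0.4111 -0.3376]
two [ 0.4108 -0.1765]
beaker [ 0.4428 -0.0087]
```

View pics/w1b.png

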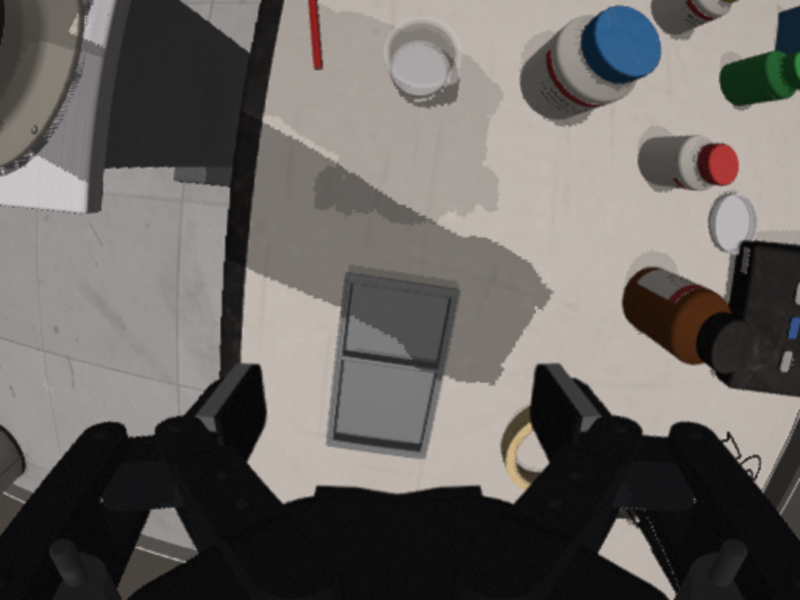

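The wrist view shows tray two with corners (348,273), (458,288), (427,457), (328,445), and its wider compartment at the −y end. It also shows the amber cap (722,343), the red cap (718,164) and the beaker (422,60). I'll compute positions from both views.

```bash
python3 - <<'E'
from h import *
m=np.load("w1.npy",allow_pickle=True).item(); s=.64
P=[wonz(m,u*s,v*s,.018)[:2] for u,v in((348,273),(458,288),(427,457),(328,445))]; P=np.array(P); print(P.round(4).tolist(),P.mean(0),np.linalg.norm(P-np.roll(P,1,0),axis=1))
t=np.array([[.4569,.3375],[.4846,.125],[.3963,.1155],[.3675,.3233]]);print(np.linalg.norm(t-np.roll(t,1,0),axis=1))
print("amber",wonz(m,722*s,343*s,.1185),"red",wonz(m,718*s,164*s,.09),"bk base",wonz(m,420*s,70*s,.003),"rim",wonz(m,422*s,55*s,.06))
mt=bot.camera_model("top")
print("bk base top",onz(mt,410/2.5+85,370/2.5+110,.003), [wproj(m,onz(mt,u/2.5+85,v/2.5+110,.06))for u,v in((410,365),)])
im=cv2.imread("pics/w1.png"); a=cv2.resize(im[0:85,225:325],None,fx=4,fy=4,interpolation=cv2.INTER_CUBIC)
b=cv2.resize(cv2.imread("pics/top0.png")[235:280,225:275],None,fx=7.55,fy=7.55,interpolation=cv2.INTER_CUBIC)[:340]
cv2.imwrite("pics/c2.png",np.hstack([a,b[:340]]) if b.shape[0]>=340 else np.hstack([a[:b.shape[0]],b]))
E
```

```text
[[0.4127, -0.1757], [0.5003, -0.1743], [0.5041, -0.3347], [0.4131, -0.3362]] [ 0.45754384 -0.25521796] [0.16052351 0.08765731 0.16038069 0.09093826]
[0.09052072 0.21429778 0.08880957 0.20978627]
amber [ 0.68242081 -0.16027757  0.1185    ] red [ 0.66233637 -0.03730446  0.09      ] bk base [ 0.44371097 -0.00760271  0.003     ] rim [ 0.44269873 -0.01010536  0.06      ]
bk base top [ 0.44134108 -0.00944657  0.003     ] [(np.float64(276.16911726187885), np.float64(34.21096817935228))]
```

View pics/c2.png

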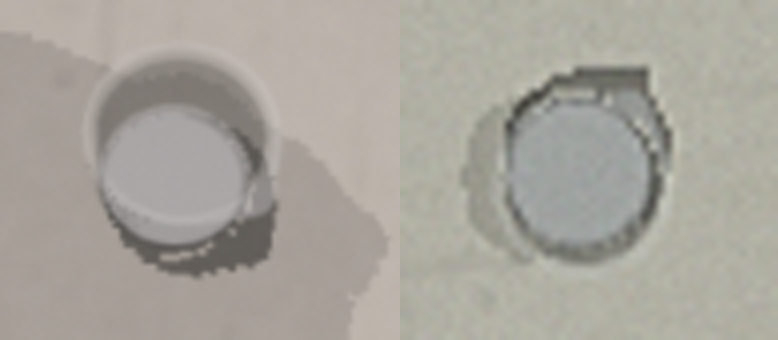

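Both views agree within about 2 mm. The beaker lip points to about −40° (+x, −y). Before descending on the amber bottle I'll check the finger clearance to the pH meter.

```bash
python3 - <<'E'
from h import *
mt=bot.camera_model("top"); s=.64
for z in(0,.03,.06): print(z,[onz(mt,u*s,v*s,z)[:2].round(3).tolist() for u,v in((437,187),(483,183),(525,178))])
print("stand",[onz(mt,u*s,v*s,z)[:2].round(3).tolist() for u,v,z in((592,225,.0),(637,228,0),(660,200,.2))])
m=np.load("w1.npy",allow_pickle=True).item()
print("meter wrist",[wonz(m,u*s,v*s,z)[:2].round(3).tolist() for u,v in((738,245),(735,300),(720,385)) for z in(0,.04)])
E
```

```text
0 [[0.778, -0.092], [0.784, -0.165], [0.792, -0.234]]
0.03 [[0.768, -0.088], [0.774, -0.159], [0.781, -0.225]]
0.06 [[0.758, -0.084], [0.763, -0.153], [0.771, -0.216]]
stand [[0.713, -0.337], [0.708, -0.409], [0.693, -0.344]]
meter wrist [[0.78, -0.089], [0.744, -0.09], [0.796, -0.144], [0.758, -0.139], [0.815, -0.238], [0.774, -0.222]]
```

carry_out --linear '[[0.98, 0, 0], [0.98, 0, 0], [0.98, 0, 0], [0.98, 0, 0], [0.98, 0, 0], [0.98, 0, 0], [0.98, 0, 0], [0.98, 0, 0], [0.98, 0, 0], [0.98, 0, 0], [0.98, 0, 0], [0.98, 0, 0]]' --rotation '[[0, 0, 0], [0, 0, 0], [0, 0, 0], [0, 0, 0], [0, 0, 0], [0, 0, 0], [0, 0, 0], [0, 0, 0], [0, 0, 0], [0, 0, 0], [0, 0, 0], [0, 0, 0]]' --grip '[-1, -1, -1, -1, -1, -1, -1, -1, -1, -1, -1, -1]'

```text
time: 3.25
ee_pos: [0.6831, -0.1625, 0.239]
tcp_rot: [-180.0, -0.0, 98.5]
wrist_force: [0.6, 0.1, 0.9]
opening: 0.0858
grasp_force: 0.0
```

carry_out --linear '[[0, 0.13, -0.94], [0, 0, -0.94], [0, 0, -0.94], [0, 0, -0.94], [0, 0, -0.94], [0, 0, -0.94], [0, 0, -0.94], [0, 0, -0.94], [0, 0, -0.94], [0, 0, 0], [0, 0, 0], [0, 0, 0]]' --rotation '[[0, 0, 0], [0, 0, 0], [0, 0, 0], [0, 0, 0], [0, 0, 0], [0, 0, 0], [0, 0, 0], [0, 0, 0], [0, 0, 0], [0, 0, 0], [0, 0, 0], [0, 0, 0]]' --grip '[-1, -1, -1, -1, -1, -1, -1, -1, -1, -1, 0, 0]' --grip_force 35

```text
time: 4.45
ee_pos: [0.6833, -0.1592, 0.0715]
tcp_rot: [179.9, 0.0, 98.6]
wrist_force: [-0.5, -0.2, 0.2]
opening: 0.0592
grasp_force: 0.0
```

carry_out --linear '[[0, 0, 0], [0, 0, 0], [0, 0, 0], [0, 0, 0]]' --rotation '[[0, 0, 0], [0, 0, 0], [0, 0, 0], [0, 0, 0]]' --grip '[0, 0, 0, 0]'

```text
time: 4.85
ee_pos: [0.6835, -0.159, 0.072]
tcp_rot: [179.9, 0.1, 98.6]
wrist_force: [-1.2, -1.2, 5.9]
opening: 0.0572
grasp_force: 38.5
```

carry_out --linear '[[0, 0, 0], [0, 0, 0], [0, 0, -0.25], [0, 0, 0], [0, 0, 0], [0, 0, 0], [0, 0, 0], [0, 0, 0]]' --rotation '[[0, 0, 0], [0, 0, 0], [0, 0, 0], [0, 0, 0], [0, 0, 0], [0, 0, 0], [0, 0, 0], [0, 0, 0]]' --grip '[-0.7, -0.7, -0.7, -0.7, 0, 0, 0, 0]'

```text
time: 5.65
ee_pos: [0.6832, -0.1586, 0.0652]
tcp_rot: [180.0, 0.0, 98.6]
wrist_force: [2.4, -0.4, 2.0]
opening: 0.0576
grasp_force: 38.0
```

carry_out --linear '[[0, 0, 0], [0, 0, 0], [0, 0, 0.5], [0, 0, 0.5]]' --rotation '[[0, 0, 0], [0, 0, 0], [0, 0, 0], [0, 0, 0]]' --grip '[0, 0, 0, 0]'

```text
time: 6.05
ee_pos: [0.6821, -0.1586, 0.0848]
tcp_rot: [-179.9, -0.0, 98.6]
wrist_force: [-0.2, -0.2, -2.2]
opening: 0.0575
grasp_force: 38.0
```

```bash
python3 - <<'E'
from h import *
o=bot.get_obs(); print(o['ee_pos'],o['wrist_force'],o['opening'])
a=bot.camera("wrist"); b=bot.camera("scene"); cv2.imwrite("pics/g1.png",np.hstack([cv2.resize(a,(400,300)),cv2.resize(b[90:230,180:367],(400,300))]))
E
```

```text
[ 0.68206608 -0.15855002  0.08478339] [-0.1553677  -0.2431654  -2.17733807] 0.05754151202765481
```

View pics/g1.png

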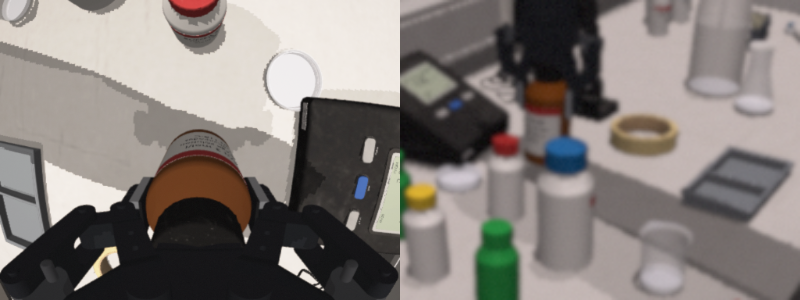

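The amber bottle is held and lifted. I'll retract in x while rising, then cross in y.

carry_out --linear '[[0, 0, 0.9], [-0.9, 0, 0.9], [-0.9, 0, 0.9], [-1, 0, 0.9], [-1, 0, 0.9], [-1, 0, 0.9], [-1, 0, 0.9], [-1, 0, 0.9], [-1, 0, 0], [-1, 0, 0], [-1, 0, 0], [-1, 0, 0]]' --rotation '[[0, 0, 0], [0, 0, 0], [0, 0, 0], [0, 0, 0], [0, 0, 0], [0, 0, 0], [0, 0, 0], [0, 0, 0], [0, 0, 0], [0, 0, 0], [0, 0, 0], [0, 0, 0]]' --grip '[0, 0, 0, 0, 0, 0, 0, 0, 0, 0, 0, 0]'

```text
time: 7.35
ee_pos: [0.4659, -0.1586, 0.2291]
tcp_rot: [-180.0, 0.0, 98.6]
wrist_force: [-0.4, -0.8, -1.3]
opening: 0.0574
grasp_force: 38.4
```

carry_out --linear '[[-0.8, 1, 0], [0, 1, 0], [0, 1, 0], [0, 1, 0], [0, 1, 0], [0, 1, 0], [0, 1, 0], [0, 1, 0], [0, 1, 0], [0, 1, 0], [0, 1, 0], [0, 1, 0]]' --rotation '[[0, 0, 0], [0, 0, 0], [0, 0, 0], [0, 0, 0], [0, 0, 0], [0, 0, 0], [0, 0, 0], [0, 0, 0], [0, 0, 0], [0, 0, 0], [0, 0, 0], [0, 0, 0]]' --grip '[0, 0, 0, 0, 0, 0, 0, 0, 0, 0, 0, 0]'

```text
time: 8.55
ee_pos: [0.4507, 0.0821, 0.2292]
tcp_rot: [180.0, 0.0, 98.6]
wrist_force: [0.9, -1.0, -2.2]
opening: 0.0576
grasp_force: 38.5
```

```bash
python3 - <<'E'
from h import *
o=bot.get_obs(); print(o['time'],o['ee_pos'],o['tcp_rot'],o['wrist_force'],o['opening'])
m=bot.camera_model("wrist"); im=bot.camera("wrist"); cv2.imwrite("pics/w2.png",im); cv2.imwrite("pics/w2b.png",cv2.resize(im,(800,600),interpolation=cv2.INTER_CUBIC)); np.save("w2.npy",m,allow_pickle=True)
E
```

```text
8.55 [0.45067381 0.08211907 0.22918327] [1.79997862e+02 7.84661487e-03 9.85987056e+01] [ 0.94847693 -1.04748027 -2.17994828] 0.05761848168754167
```

View pics/w2b.png

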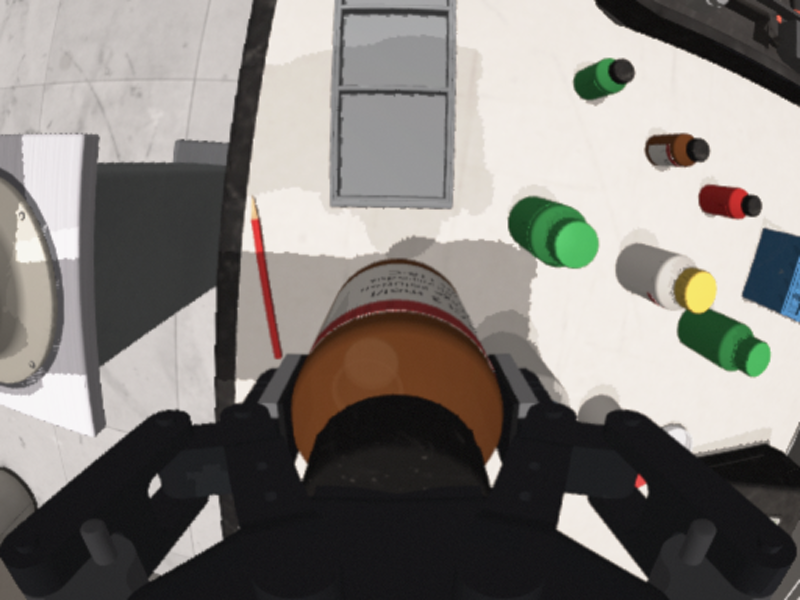

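The wrist view shows tray three's near rim corners at (331,208) and (452,208), and its dividers at rows 92 and 10. The brown dropper cap is at (698,150) and the yellow cap at (694,291).

```bash
python3 - <<'E'
from h import *
m=np.load("w2.npy",allow_pickle=True).item(); s=.64
f=lambda u,v,z:wonz(m,u*s,v*s,z)[:2].round(4).tolist()
for n,u,v in(("BL",331,208),("BR",452,208),("div1L",341,91),("div1R",448,93),("div2L",341,10),("div2R",449,10),("Rtop",455,5),("Ltop",332,5)): print(n,f(u,v,.018))
print("drop",f(698,150,.061),"yel",f(694,291,.09))
R,L=np.array(f(452,208,.018)),np.array(f(331,208,.018)); 
for yaw in (5.,7.6,8.5):
    a=np.radians(yaw); ex=np.array([np.cos(a),np.sin(a)]);ey=np.array([-np.sin(a),np.cos(a)])
    print(yaw,"centre",(R+L)/2+ey*.103,"wide",(R+L)/2+ey*.044,"edgeyaw",np.degrees(np.arctan2(*(R-L)[::-1])))
E
```

```text
BL [0.3964, 0.1156]
BR [0.4856, 0.1289]
div1L [0.3912, 0.2039]
div1R [0.4692, 0.214]
div2L [0.3807, 0.2684]
div2R [0.4606, 0.2803]
Rtop [0.4645, 0.2854]
Ltop [0.3732, 0.272]
drop [0.6585, 0.2121] yel [0.6595, 0.1098]
5.0 centre [0.43202296 0.22485805] wide [0.43716515 0.16608257] edgeyaw 8.480503411524328
7.6 centre [0.42737759 0.2243452 ] wide [0.43518072 0.16586348] edgeyaw 8.480503411524328
8.5 centre [0.42577563 0.22411863] wide [0.43449639 0.1657667 ] edgeyaw 8.480503411524328
```

carry_out --linear '[[-0.16, 0.83, 0], [-0.16, 0.83, 0], [-0.16, 0.83, 0], [-0.16, 0.83, 0], [-0.16, 0.83, 0], [0, 0, -0.8], [0, 0, -1], [0, 0, -1], [0, 0, -1], [0, 0, -1], [0, 0, -1], [0, 0, -1]]' --rotation '[[0, 0, 0], [0, 0, 0], [0, 0, 0], [0, 0, 0], [0, 0, 0], [0, 0, 0], [0, 0, 0], [0, 0, 0], [0, 0, 0], [0, 0, 0], [0, 0, 0], [0, 0, 0]]' --grip '[0, 0, 0, 0, 0, 0, 0, 0, 0, 0, 0, 0]'

```text
time: 9.8
ee_pos: [0.4348, 0.1642, 0.0924]
tcp_rot: [180.0, 0.0, 98.6]
wrist_force: [-0.1, 0.2, -1.6]
opening: 0.0575
grasp_force: 38.5
```

carry_out --linear '[[0, 0, -0.5], [0, 0, -0.2], [0, 0, -0.1], [0, 0, -0.1], [0, 0, -0.05], [0, 0, 0]]' --rotation '[[0, 0, 0], [0, 0, 0], [0, 0, 0], [0, 0, 0], [0, 0, 0], [0, 0, 0]]' --grip '[0, 0, 0, 0, 0, 0]'

```text
time: 10.4
ee_pos: [0.4351, 0.1645, 0.0745]
tcp_rot: [180.0, -0.0, 98.6]
wrist_force: [0.3, 0.8, -1.7]
opening: 0.0579
grasp_force: 38.5
```

carry_out --linear '[[0, 0, -0.1], [0, 0, -0.06], [0, 0, -0.05], [0, 0, -0.04], [0, 0, 0]]' --rotation '[[0, 0, 0], [0, 0, 0], [0, 0, 0], [0, 0, 0], [0, 0, 0]]' --grip '[0, 0, 0, 0, 0]'

```text
time: 10.9
ee_pos: [0.4349, 0.1644, 0.0692]
tcp_rot: [180.0, 0.0, 98.6]
wrist_force: [-0.9, 0.2, 0.2]
opening: 0.0573
grasp_force: 38.6
```

carry_out --linear '[[0, 0, 0], [0, 0, 0], [0, 0, 0], [0, 0, 0], [0, 0, 0.5], [0, 0, 1], [0, 0, 1], [0, 0, 1], [0, 0, 1], [0, 0, 1], [0, 0, 1], [0, 0, 0]]' --rotation '[[0, 0, 0], [0, 0, 0], [0, 0, 0], [0, 0, 0], [0, 0, 0], [0, 0, 0], [0, 0, 0], [0, 0, 0], [0, 0, 0], [0, 0, 0], [0, 0, 0], [0, 0, 0]]' --grip '[-1, -1, -1, -1, -1, -1, -1, -1, -1, -1, -1, -1]'

```text
time: 12.1
ee_pos: [0.4358, 0.1647, 0.2025]
tcp_rot: [179.7, -0.1, 98.6]
wrist_force: [0.1, 0.7, -1.1]
opening: 0.0853
grasp_force: 0.0
```

carry_out --linear '[[0.94, -0.22, 0], [0.94, -0.22, 0], [0.94, -0.22, 0], [0.94, -0.22, 0], [0.94, -0.22, 0], [0.94, -0.22, 0], [0.94, -0.22, 0], [0.94, -0.22, 0], [0.94, -0.22, 0], [0.94, -0.22, 0], [0.94, -0.22, 0], [0.94, -0.22, 0]]' --rotation '[[0, 0, 0], [0, 0, 0], [0, 0, 0], [0, 0, 0], [0, 0, 0], [0, 0, 0], [0, 0, 0], [0, 0, 0], [0, 0, 0], [0, 0, 0], [0, 0, 0], [0, 0, 0]]' --grip '[-1, -1, -1, -1, -1, -1, -1, -1, -1, -1, -1, -1]'

```text
time: 13.3
ee_pos: [0.6611, 0.1113, 0.1985]
tcp_rot: [-180.0, 0.0, 98.6]
wrist_force: [0.8, 0.2, 1.1]
opening: 0.0854
grasp_force: 0.0
```

```bash
python3 - <<'E'
from h import *
o=bot.get_obs(); print(o['ee_pos'])
a=bot.camera("wrist"); b=bot.camera("scene"); cv2.imwrite("pics/g2.png",np.hstack([cv2.resize(a,(400,300)),cv2.resize(b[130:340,160:440],(400,300))]))
E
```

```text
[0.66109163 0.11134554 0.19848147]
```

View pics/g2.png

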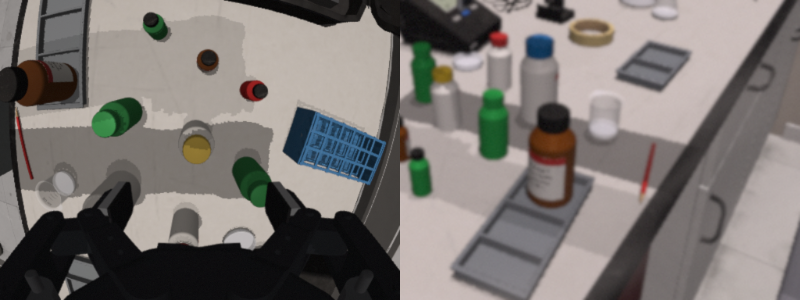

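Amber stands upright in the widest compartment. Next is the yellow-capped white bottle, centred between the fingers at (197,145).

carry_out --linear '[[-0.05, 0, -0.98], [0, 0, -0.98], [0, 0, -0.98], [0, 0, -0.98], [0, 0, -0.98], [0, 0, -0.98], [0, 0, -0.98], [0, 0, -0.98], [0, 0, 0], [0, 0, 0], [0, 0, 0], [0, 0, 0]]' --rotation '[[0, 0, 0], [0, 0, 0], [0, 0, 0], [0, 0, 0], [0, 0, 0], [0, 0, 0], [0, 0, 0], [0, 0, 0], [0, 0, 0], [0, 0, 0], [0, 0, 0], [0, 0, 0]]' --grip '[-1, -1, -1, -1, -1, -1, -1, -1, -1, 0.3, 0.3, 0.3]' --grip_force 25

```text
time: 14.6
ee_pos: [0.66, 0.1117, 0.0438]
tcp_rot: [179.9, -0.0, 98.6]
wrist_force: [-1.8, 0.2, 1.4]
opening: 0.0439
grasp_force: 0.5
```

carry_out --linear '[[0, 0, 0], [0, 0, 0], [0, 0, 0], [0, 0, 0]]' --rotation '[[0, 0, 0], [0, 0, 0], [0, 0, 0], [0, 0, 0]]' --grip '[0.3, 0.3, 0.3, 0.3]'

```text
time: 15.0
ee_pos: [0.6598, 0.1117, 0.0438]
tcp_rot: [179.9, -0.0, 98.6]
wrist_force: [-2.6, 0.4, 6.3]
opening: 0.042
grasp_force: 24.9
```

carry_out --linear '[[0, 0, 0.5], [0, 0, 1], [0, 0, 1], [0, 0, 1], [0, 0, 1], [0, 0, 1], [0, 0, 1]]' --rotation '[[0, 0, 0], [0, 0, 0], [0, 0, 0], [0, 0, 0], [0, 0, 0], [0, 0, 0], [0, 0, 0]]' --grip '[0.3, 0.3, 0.3, 0.3, 0.3, 0.3, 0.3]'

```text
time: 15.7
ee_pos: [0.6596, 0.1116, 0.174]
tcp_rot: [179.9, 0.0, 98.6]
wrist_force: [0.2, -0.2, -1.0]
opening: 0.0418
grasp_force: 25.5
```

carry_out --linear '[[-0.98, 0.52, 0], [-0.98, 0.52, 0], [-0.98, 0.52, 0], [-0.98, 0.52, 0], [-0.98, 0.52, 0], [-0.98, 0.52, 0], [-0.98, 0.52, 0], [-0.98, 0.52, 0], [-0.98, 0.52, 0], [-0.98, 0.52, 0], [-0.98, 0.52, 0], [-0.98, 0.52, 0]]' --rotation '[[0, 0, 0], [0, 0, 0], [0, 0, 0], [0, 0, 0], [0, 0, 0], [0, 0, 0], [0, 0, 0], [0, 0, 0], [0, 0, 0], [0, 0, 0], [0, 0, 0], [0, 0, 0]]' --grip '[0.3, 0.3, 0.3, 0.3, 0.3, 0.3, 0.3, 0.3, 0.3, 0.3, 0.3, 0.3]'

```text
time: 16.9
ee_pos: [0.4236, 0.2368, 0.1732]
tcp_rot: [179.9, -0.0, 98.6]
wrist_force: [-0.1, -0.4, -1.1]
opening: 0.0421
grasp_force: 25.5
```

carry_out --linear '[[0, 0, 0], [0, 0, 0]]' --rotation '[[0, 0, 0], [0, 0, 0]]' --grip '[0.3, 0.3]'

```text
time: 17.1
ee_pos: [0.4245, 0.2366, 0.1731]
tcp_rot: [179.9, -0.0, 98.7]
wrist_force: [-0.6, 0.5, -0.6]
opening: 0.0424
grasp_force: 25.5
```

carry_out --linear '[[0, 0, -1], [0, 0, -1], [0, 0, -1], [0, 0, -1], [0, 0, -1], [0, 0, -0.7], [0, 0, -0.3], [0, 0, -0.08], [0, 0, -0.06], [0, 0, -0.06], [0, 0, -0.05], [0, 0, 0]]' --rotation '[[0, 0, 0], [0, 0, 0], [0, 0, 0], [0, 0, 0], [0, 0, 0], [0, 0, 0], [0, 0, 0], [0, 0, 0], [0, 0, 0], [0, 0, 0], [0, 0, 0], [0, 0, 0]]' --grip '[0.3, 0.3, 0.3, 0.3, 0.3, 0.3, 0.3, 0.3, 0.3, 0.3, 0.3, 0.3]'

```text
time: 18.3
ee_pos: [0.4257, 0.2388, 0.0506]
tcp_rot: [179.8, -0.3, 98.6]
wrist_force: [-7.8, 10.2, 20.5]
opening: 0.0422
grasp_force: 22.9
```

Contact came 3 mm early with side force. I'll back off and look.

carry_out --linear '[[0, 0, 0.3], [0, 0, 0.3], [0, 0, 0]]' --rotation '[[0, 0, 0], [0, 0, 0], [0, 0, 0]]' --grip '[0.3, 0.3, 0.3]'

```text
time: 18.6
ee_pos: [0.425, 0.2363, 0.0601]
tcp_rot: [179.9, -0.0, 98.6]
wrist_force: [1.2, 0.3, -0.3]
opening: 0.0414
grasp_force: 25.7
```

```bash
python3 - <<'E'
from h import *
o=bot.get_obs(); print(o['ee_pos'],o['wrist_force'],o['torque'])
m=bot.camera_model("wrist");np.save("w3.npy",m,allow_pickle=True)
a=bot.camera("wrist"); b=bot.camera("scene"); cv2.imwrite("pics/w3.png",a); cv2.imwrite("pics/g3.png",np.hstack([cv2.resize(a,(400,300)),cv2.resize(b[200:350,180:380],(400,300))]))
E
```

```text
[0.42502431 0.23629665 0.06007831] [ 1.18766833  0.34459673 -0.28902915] [-0.02440503 -0.04085298 -0.01914954]
```

View pics/g3.png

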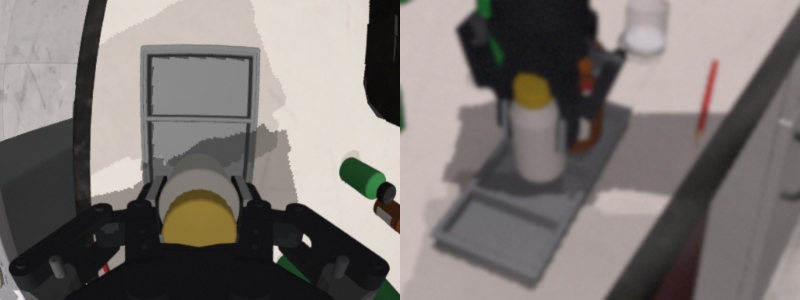

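```bash
python3 - <<'E'
from h import *
m=np.load("w3.npy",allow_pickle=True).item(); a=cv2.imread("pics/w3.png"); s=512/400
p=np.array([.4250,.2363,.0601])
for n,u,v in(("TL",141,46),("TR",259,48),("d2L",147,119),("d2R",252,121)): print(n,wonz(m,u*s,v*s,.018)[:2].round(4))
sc=bot.camera("scene"); ms=bot.camera_model("scene")
hs=cv2.cvtColor(sc,cv2.COLOR_BGR2HSV); k=((hs[:,:,0]>20)&(hs[:,:,0]<35)&(hs[:,:,1]>150)).astype(np.uint8)
n,l,st,c=cv2.connectedComponentsWithStats(k); i=1+np.argmax(st[1:,4]); print("yel scene",c[i],st[i])
big=cv2.resize(sc[190:370,150:390],None,fx=3.3,fy=3.3,interpolation=cv2.INTER_CUBIC)
P=lambda q:tuple(int(round(t)) for t in ((np.array(proj(ms,q))-[150,190])*3.3))
th=np.linspace(0,2*np.pi,40)
def circ(cx,cy,z,r,col): cv2.polylines(big,[np.array([P((cx+r*np.cos(t),cy+r*np.sin(t),z)) for t in th])],True,col,1)
b=p[2]-.0438
circ(p[0],p[1],b,.022,(0,0,255)); circ(p[0],p[1],b+.099,.0155,(0,0,255)); circ(p[0],p[1],b+.066,.022,(0,0,255))
circ(.4349,.1644,.004,.03,(255,0,0)); circ(.4349,.1644,.133,.0205,(255,0,0))
A=np.radians(8.3); ex=np.array([np.cos(A),np.sin(A)]);ey=np.array([-np.sin(A),np.cos(A)]); C=np.array([.4260,.2243])
for y0,y1 in((-.099,-.019),(-.015,.047),(.051,.099)):
    cv2.polylines(big,[np.array([P((*(C+x*ex+y*ey),.018)) for x,y in((-.04,y0),(.04,y0),(.04,y1),(-.04,y1))])],True,(0,255,0),1)
cv2.imwrite("pics/ov.png",big); print(big.shape)
print("expect cap mid",proj(ms,(p[0],p[1],b+.09)))
E
```

```text
TL [0.3674 0.3279]
TR [0.4568 0.3399]
d2L [0.3797 0.2719]
d2R [0.4609 0.2825]
yel scene [245.21176471 245.03137255] [236 237  20  17 255]
(594, 792, 3)
expect cap mid (np.float64(248.77941909924886), np.float64(244.01512504310722))
```

View pics/ov.png

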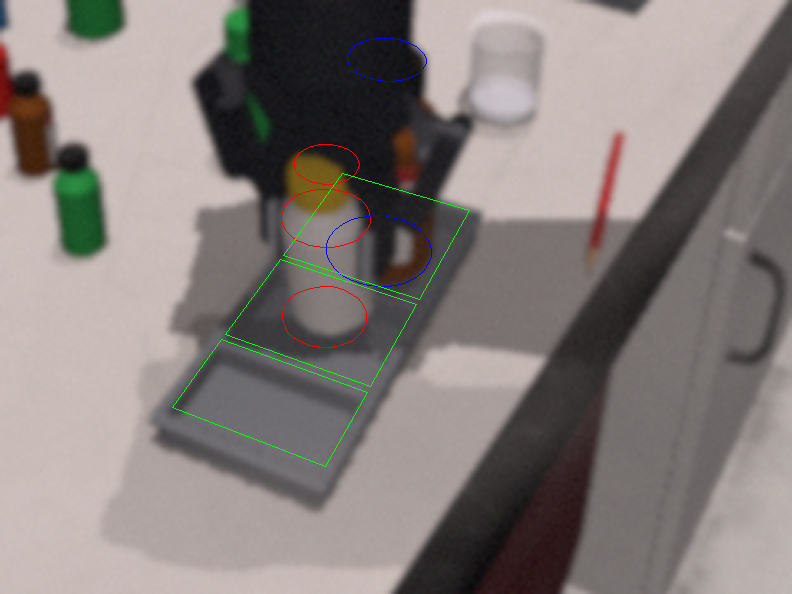

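The overlay shows the white bottle tilted about 6° in the grip: its base is displaced toward −y, against the divider side. I'll shift +y by 9 mm and lower gently so the floor squares it up.

carry_out --linear '[[0, 0.15, 0.1], [0, 0.15, 0], [0, 0.15, 0], [0, 0, -0.15], [0, 0, -0.15], [0, 0, -0.1], [0, 0, 0]]' --rotation '[[0, 0, 0], [0, 0, 0], [0, 0, 0], [0, 0, 0], [0, 0, 0], [0, 0, 0], [0, 0, 0]]' --grip '[0.3, 0.3, 0.3, 0.3, 0.3, 0.3, 0.3]' --grip_force 20

```text
time: 19.45
ee_pos: [0.4241, 0.2452, 0.0528]
tcp_rot: [-180.0, 0.0, 98.6]
wrist_force: [0.3, 0.1, -0.2]
opening: 0.0419
grasp_force: 25.7
```

carry_out --linear '[[0, 0, -0.1], [0, 0, 0]]' --rotation '[[0, 0, 0], [0, 0, 0]]' --grip '[0.3, 0.3]'

```text
time: 19.65
ee_pos: [0.4243, 0.2453, 0.0511]
tcp_rot: [-180.0, 0.0, 98.6]
wrist_force: [-0.3, -1.7, -0.5]
opening: 0.0416
grasp_force: 25.7
```

carry_out --linear '[[0, 0, -0.06], [0, 0, -0.04], [0, 0, 0]]' --rotation '[[0, 0, 0], [0, 0, 0], [0, 0, 0]]' --grip '[0.3, 0.3, 0.3]'

```text
time: 19.95
ee_pos: [0.4242, 0.2454, 0.0492]
tcp_rot: [-180.0, 0.0, 98.6]
wrist_force: [-0.7, 0.1, -0.8]
opening: 0.0416
grasp_force: 25.7
```

```bash
cat >> h.py <<'E'
def yel():
    sc=bot.camera("scene"); ms=bot.camera_model("scene"); hs=cv2.cvtColor(sc,cv2.COLOR_BGR2HSV); k=((hs[:,:,0]>20)&(hs[:,:,0]<35)&(hs[:,:,1]>150)).astype(np.uint8)
    n,l,st,c=cv2.connectedComponentsWithStats(k); i=1+np.argmax(st[1:,4]); o=bot.get_obs(); p=o['ee_pos']; print(p.round(4),o['wrist_force'].round(1),o['torque'].round(2),"cap",c[i].round(1),"expect",np.round(proj(ms,(p[0],p[1],p[2]-.0438+.09)),1))
E
python3 -c "
from h import *
yel()"
```

```text
[0.4243 0.2454 0.0492] [-0.3 -0.7 -1.2] [-0.01 -0.01 -0.  ] cap [242. 253.] expect [246.  252.6]
```

carry_out --linear '[[0, 0, -0.05], [0, 0, -0.03], [0, 0, 0]]' --rotation '[[0, 0, 0], [0, 0, 0], [0, 0, 0]]' --grip '[0.3, 0.3, 0.3]'

```text
time: 20.3
ee_pos: [0.4242, 0.2454, 0.0476]
tcp_rot: [-180.0, 0.0, 98.6]
wrist_force: [-0.7, 0.1, -0.2]
opening: 0.0418
grasp_force: 25.7
```

carry_out --linear '[[0, 0, -0.04], [0, 0, 0]]' --rotation '[[0, 0, 0], [0, 0, 0]]' --grip '[0.3, 0.3]'

```text
time: 20.5
ee_pos: [0.4243, 0.2454, 0.0468]
tcp_rot: [-180.0, 0.0, 98.6]
wrist_force: [1.0, 0.2, -0.7]
opening: 0.0416
grasp_force: 25.7
```

carry_out --linear '[[0, 0, -0.05], [0, 0, -0.03], [0, 0, 0]]' --rotation '[[0, 0, 0], [0, 0, 0], [0, 0, 0]]' --grip '[0.3, 0.3, 0.3]'

```text
time: 20.8
ee_pos: [0.4242, 0.2454, 0.0452]
tcp_rot: [-180.0, 0.0, 98.6]
wrist_force: [-0.5, 0.1, -1.0]
opening: 0.0416
grasp_force: 25.7
```

carry_out --linear '[[0, 0, -0.03], [0, 0, -0.03], [0, 0, 0]]' --rotation '[[0, 0, 0], [0, 0, 0], [0, 0, 0]]' --grip '[0.3, 0.3, 0.3]'

```text
time: 21.1
ee_pos: [0.4244, 0.2454, 0.0444]
tcp_rot: [180.0, -0.0, 98.6]
wrist_force: [-0.5, -0.7, 3.0]
opening: 0.0419
grasp_force: 26.1
```

```bash
python3 -c "
from h import *
yel()"
```

```text
[0.4244 0.2454 0.0444] [-1.2 -0.9  3.1] [-0.18  0.26  0.02] cap [241.9 255.5] expect [245.9 254.9]
```

carry_out --linear '[[0, 0, 0], [0, 0, 0], [0, 0, 0], [0, 0, 0], [0, 0, 0], [0, 0, 0]]' --rotation '[[0, 0, 0], [0, 0, 0], [0, 0, 0], [0, 0, 0], [0, 0, 0], [0, 0, 0]]' --grip '[-0.05, -0.15, -0.3, -0.5, -0.8, -1]'

```text
time: 21.75
ee_pos: [0.4243, 0.2454, 0.0441]
tcp_rot: [-180.0, -0.0, 98.6]
wrist_force: [0.5, 0.1, -0.4]
opening: 0.0852
grasp_force: 0.0
```

carry_out --linear '[[0, 0, 0], [0, 0, 0.5], [0, 0, 1], [0, 0, 1], [0, 0, 1], [0, 0, 1], [0, 0, 1], [0, 0, 1], [0, 0, 1]]' --rotation '[[0, 0, 0], [0, 0, 0], [0, 0, 0], [0, 0, 0], [0, 0, 0], [0, 0, 0], [0, 0, 0], [0, 0, 0], [0, 0, 0]]' --grip '[-1, -1, -1, -1, -1, -1, -1, -1, -1]'

```text
time: 22.65
ee_pos: [0.4242, 0.2454, 0.1958]
tcp_rot: [180.0, -0.0, 98.6]
wrist_force: [1.1, -0.1, 0.0]
opening: 0.0853
grasp_force: 0.0
```

carry_out --linear '[[1, -0.14, 0], [1, -0.14, 0], [1, -0.14, 0], [1, -0.14, 0], [1, -0.14, 0], [1, -0.14, 0], [1, -0.14, 0], [1, -0.14, 0], [1, -0.14, 0], [1, -0.14, 0], [1, -0.14, 0], [0.7, -0.14, 0]]' --rotation '[[0, 0, 0], [0, 0, 0], [0, 0, 0], [0, 0, 0], [0, 0, 0], [0, 0, 0], [0, 0, 0], [0, 0, 0], [0, 0, 0], [0, 0, 0], [0, 0, 0], [0, 0, 0]]' --grip '[-1, -1, -1, -1, -1, -1, -1, -1, -1, -1, -1, -1]'

```text
time: 23.85
ee_pos: [0.6593, 0.2115, 0.1944]
tcp_rot: [180.0, 0.0, 98.6]
wrist_force: [0.6, 0.3, -0.7]
opening: 0.0853
grasp_force: 0.0
```

```bash
python3 - <<'E'
from h import *
o=bot.get_obs(); print(o['ee_pos'],o['time'])
a=bot.camera("wrist"); b=bot.camera("scene"); t=bot.camera("top"); cv2.imwrite("pics/t4.png",t); m=bot.camera_model("wrist"); np.save("w4.npy",m,allow_pickle=True); cv2.imwrite("pics/w4.png",a)
cv2.imwrite("pics/g4.png",np.hstack([cv2.resize(a,(400,300)),cv2.resize(b[180:360,140:380],(400,300),interpolation=cv2.INTER_CUBIC)]))
hs=cv2.cvtColor(t,cv2.COLOR_BGR2HSV); k=((hs[:,:,0]>20)&(hs[:,:,0]<35)&(hs[:,:,1]>150)&(hs[:,:,2]>90)).astype(np.uint8); k[:,300:]=0
n,l,st,c=cv2.connectedComponentsWithStats(k); i=1+np.argmax(st[1:,4]); print("cap top",c[i],onz(bot.camera_model("top"),*c[i],.094))
E
```

```text
[0.65930571 0.21151739 0.19441964] 23.85Traceback (most recent call last):
  File "<stdin>", line 6, in <module>
    return _wrapfunc(a, 'argmax', axis=axis, out=out, **kwds)
    return bound(*args, **kwds)
ValueError: attempt to get argmax of an empty sequence
```

View pics/g4.png

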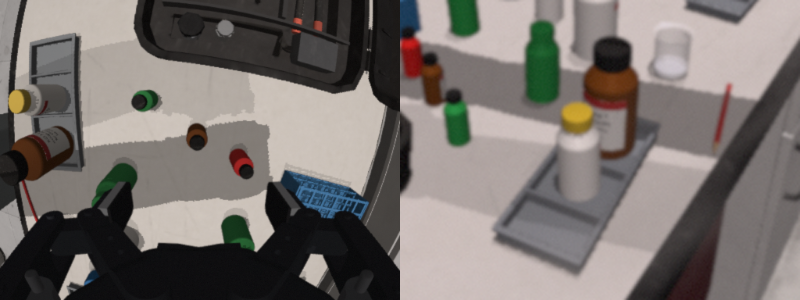

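White stands upright in the middle compartment. The brown dropper is centred at (197,136). The red decoy is close, so I'll descend with the jaws half open.

carry_out --linear '[[-0.06, 0, 0], [0, 0, -0.99], [0, 0, -0.99], [0, 0, -0.99], [0, 0, -0.99], [0, 0, -0.99], [0, 0, -0.99], [0, 0, -0.99], [0, 0, -0.99], [0, 0, 0], [0, 0, 0], [0, 0, 0]]' --rotation '[[0, 0, 0], [0, 0, 0], [0, 0, 0], [0, 0, 0], [0, 0, 0], [0, 0, 0], [0, 0, 0], [0, 0, 0], [0, 0, 0], [0, 0, 0], [0, 0, 0], [0, 0, 0]]' --grip '[-0.18, -0.18, -0.18, -0.18, -0.18, -0.18, -0.18, -0.18, -0.18, -0.18, 0.2, 0.4]' --grip_force 20

```text
time: 25.2
ee_pos: [0.6575, 0.2122, 0.0376]
tcp_rot: [179.9, -0.0, 98.6]
wrist_force: [-0.2, 0.4, 0.1]
opening: 0.0263
grasp_force: 14.1
```

carry_out --linear '[[0, 0, 0], [0, 0, 0], [0, 0, 0], [0, 0, 0], [0, 0, 0]]' --rotation '[[0, 0, 0], [0, 0, 0], [0, 0, 0], [0, 0, 0], [0, 0, 0]]' --grip '[0.5, 0.6, 0.6, 0.6, 0.6]'

```text
time: 25.7
ee_pos: [0.6577, 0.2121, 0.0374]
tcp_rot: [179.9, -0.0, 98.6]
wrist_force: [-2.4, -0.0, 6.2]
opening: 0.0257
grasp_force: 21.5
```

carry_out --linear '[[0, 0, 0.3], [0, 0, 1], [0, 0, 1], [0, 0, 1], [0, 0, 1], [0, 0, 1], [0, 0, 1]]' --rotation '[[0, 0, 0], [0, 0, 0], [0, 0, 0], [0, 0, 0], [0, 0, 0], [0, 0, 0], [0, 0, 0]]' --grip '[0.6, 0.6, 0.6, 0.6, 0.6, 0.6, 0.6]'

```text
time: 26.4
ee_pos: [0.6571, 0.2117, 0.1629]
tcp_rot: [180.0, -0.0, 98.6]
wrist_force: [0.7, 0.1, -1.2]
opening: 0.0256
grasp_force: 21.0
```

```bash
python3 - <<'E'
from h import *
o=bot.get_obs(); print(o['ee_pos'],o['time'],o['wrist_force'])
a=bot.camera("wrist"); b=bot.camera("scene")
cv2.imwrite("pics/g5.png",np.hstack([cv2.resize(a,(400,300)),cv2.resize(b[100:280,80:320],(400,300),interpolation=cv2.INTER_CUBIC)]))
E
```

```text
[0.65707045 0.2117327  0.16294734] 26.4 [ 0.69804618  0.09206571 -1.21805723]
```

View pics/g5.png

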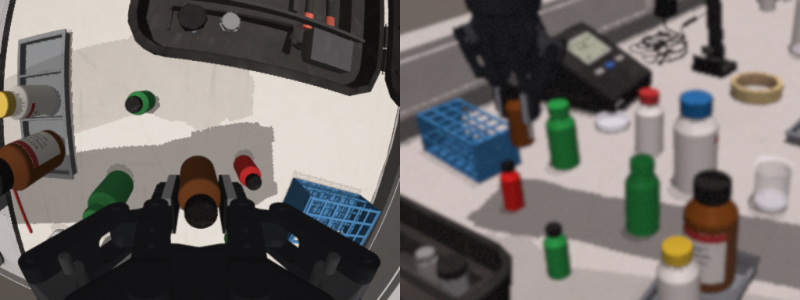

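carry_out --linear '[[-1, 0.38, 0], [-1, 0.38, 0], [-1, 0.38, 0], [-1, 0.38, 0], [-1, 0.38, 0], [-1, 0.38, 0], [-1, 0.38, 0], [-1, 0.38, 0], [-1, 0.38, 0], [-1, 0.38, 0], [-1, 0.38, 0], [-1, 0.38, 0]]' --rotation '[[0, 0, 0], [0, 0, 0], [0, 0, 0], [0, 0, 0], [0, 0, 0], [0, 0, 0], [0, 0, 0], [0, 0, 0], [0, 0, 0], [0, 0, 0], [0, 0, 0], [0, 0, 0]]' --grip '[0.6, 0.6, 0.6, 0.6, 0.6, 0.6, 0.6, 0.6, 0.6, 0.6, 0.6, 0.6]'

```text
time: 27.7
ee_pos: [0.4161, 0.303, 0.1608]
tcp_rot: [-180.0, 0.0, 98.6]
wrist_force: [-0.3, 0.4, 0.3]
opening: 0.0256
grasp_force: 21.0
```

carry_out --linear '[[0, 0, 0], [0, 0, -1], [0, 0, -1], [0, 0, -1], [0, 0, -1], [0, 0, 0]]' --rotation '[[0, 0, 0], [0, 0, 0], [0, 0, 0], [0, 0, 0], [0, 0, 0], [0, 0, 0]]' --grip '[0.6, 0.6, 0.6, 0.6, 0.6, 0.6]'

```text
time: 28.3
ee_pos: [0.4161, 0.3017, 0.0785]
tcp_rot: [-179.8, 0.1, 98.6]
wrist_force: [0.3, 0.1, -0.1]
opening: 0.0258
grasp_force: 21.0
```

```bash
python3 - <<'E'
from h import *
o=bot.get_obs(); print(o['ee_pos'],o['time'],o['wrist_force'])
a=bot.camera("wrist"); b=bot.camera("scene"); ms=bot.camera_model("scene"); p=o['ee_pos']; C=np.array([p[0],p[1]])
big=cv2.resize(b[200:380,120:360],(800,600),interpolation=cv2.INTER_CUBIC); k=800/240
P=lambda q:tuple(int(round(t)) for t in ((np.array(proj(ms,q))-[120,200])*k))
th=np.linspace(0,2*np.pi,40)
for z,r in((p[2]-.0374,.014),(p[2]-.0374+.067,.009),(.004,.014)): cv2.polylines(big,[np.array([P((p[0]+r*np.cos(t),p[1]+r*np.sin(t),z)) for t in th])],True,(0,0,255),1)
cv2.imwrite("pics/ov2.png",big)
E
```

```text
[0.41613816 0.30171103 0.07846902] 28.3 [ 0.3143563   0.06535655 -0.06414369]
```

View pics/ov2.png

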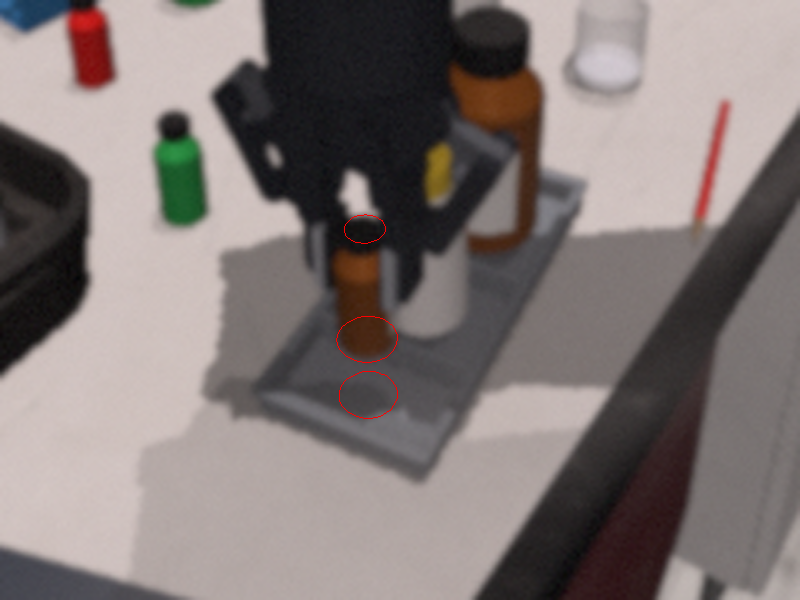

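The dropper hangs upright over the narrow compartment, with the landing circle at (367,395) inside it. I'll lower it.

carry_out --linear '[[0, 0, -0.8], [0, 0, -0.6], [0, 0, -0.2], [0, 0, -0.05], [0, 0, -0.05], [0, 0, 0]]' --rotation '[[0, 0, 0], [0, 0, 0], [0, 0, 0], [0, 0, 0], [0, 0, 0], [0, 0, 0]]' --grip '[0.6, 0.6, 0.6, 0.6, 0.6, 0.6]'

```text
time: 29.0
ee_pos: [0.4173, 0.3032, 0.0482]
tcp_rot: [180.0, -0.0, 98.6]
wrist_force: [0.2, -0.3, 0.1]
opening: 0.0255
grasp_force: 21.0
```

carry_out --linear '[[0, 0, -0.05], [0, 0, -0.03], [0, 0, 0]]' --rotation '[[0, 0, 0], [0, 0, 0], [0, 0, 0]]' --grip '[0.6, 0.6, 0.6]'

```text
time: 29.3
ee_pos: [0.4171, 0.303, 0.0461]
tcp_rot: [180.0, -0.0, 98.6]
wrist_force: [-0.1, 0.9, -0.2]
opening: 0.0258
grasp_force: 21.0
```

carry_out --linear '[[0, 0, -0.08], [0, 0, -0.06], [0, 0, 0]]' --rotation '[[0, 0, 0], [0, 0, 0], [0, 0, 0]]' --grip '[0.6, 0.6, 0.6]'

```text
time: 29.6
ee_pos: [0.417, 0.3029, 0.043]
tcp_rot: [-180.0, 0.0, 98.6]
wrist_force: [0.3, 0.6, -0.7]
opening: 0.0257
grasp_force: 21.0
```

carry_out --linear '[[0, 0, -0.06], [0, 0, -0.03], [0, 0, 0]]' --rotation '[[0, 0, 0], [0, 0, 0], [0, 0, 0]]' --grip '[0.6, 0.6, 0.6]'

```text
time: 29.9
ee_pos: [0.4171, 0.303, 0.0415]
tcp_rot: [-180.0, -0.0, 98.6]
wrist_force: [0.5, 0.8, -0.3]
opening: 0.0258
grasp_force: 21.0
```

carry_out --linear '[[0, 0, -0.04], [0, 0, 0]]' --rotation '[[0, 0, 0], [0, 0, 0]]' --grip '[0.6, 0.6]'

```text
time: 30.1
ee_pos: [0.4171, 0.3032, 0.0414]
tcp_rot: [180.0, -0.0, 98.6]
wrist_force: [-2.2, -0.8, 6.2]
opening: 0.0259
grasp_force: 21.6
```

carry_out --linear '[[0, 0, 0.02], [0, 0, 0], [0, 0, 0], [0, 0, 0], [0, 0, 0.5], [0, 0, 1], [0, 0, 1], [0, 0, 1], [0, 0, 1], [0, 0, 1], [0, 0, 1], [0, 0, 1]]' --rotation '[[0, 0, 0], [0, 0, 0], [0, 0, 0], [0, 0, 0], [0, 0, 0], [0, 0, 0], [0, 0, 0], [0, 0, 0], [0, 0, 0], [0, 0, 0], [0, 0, 0], [0, 0, 0]]' --grip '[0.3, 0.2, 0, -0.2, -0.2, -0.2, -0.2, -0.2, -0.2, -0.2, -0.5, -1]'

```text
time: 31.3
ee_pos: [0.4171, 0.303, 0.1928]
tcp_rot: [180.0, -0.0, 98.6]
wrist_force: [0.4, 0.3, 0.3]
opening: 0.0767
grasp_force: 0.0
```

carry_out --linear '[[0.1, -0.98, 0], [0.1, -0.98, 0], [0.1, -0.98, 0], [0.1, -0.98, 0], [0.1, -0.98, 0], [0.1, -0.98, 0], [0.1, -0.98, 0], [0.1, -0.98, 0]]' --rotation '[[0, 0, 0.65], [0, 0, 0.65], [0, 0, 0.65], [0, 0, 0.65], [0, 0, 0.65], [0, 0, 0.65], [0, 0, 0.65], [0, 0, 0.65]]' --grip '[-1, -1, -1, -1, -1, -1, -1, -1]'

```text
time: 32.1
ee_pos: [0.4331, 0.1454, 0.1919]
tcp_rot: [180.0, 0.0, 140.4]
wrist_force: [0.0, -0.3, -0.3]
opening: 0.0855
grasp_force: 0.0
```

carry_out --linear '[[0.07, -0.98, 0], [0.07, -0.98, 0], [0.07, -0.98, 0], [0.07, -0.98, 0], [0.07, -0.98, 0], [0.07, -0.98, 0], [0, 0, 0]]' --rotation '[[0, 0, 0], [0, 0, 0], [0, 0, 0], [0, 0, 0], [0, 0, 0], [0, 0, 0], [0, 0, 0]]' --grip '[-1, -1, -1, -1, -1, -1, -1]'

```text
time: 32.8
ee_pos: [0.4416, 0.0271, 0.1919]
tcp_rot: [180.0, 0.0, 140.1]
wrist_force: [-0.9, -0.1, -0.3]
opening: 0.0857
grasp_force: 0.0
```

```bash
python3 - <<'E'
from h import *
o=bot.get_obs(); print(o['ee_pos'],o['time'],o['tcp_rot'],o['q'].round())
m=bot.camera_model("wrist"); np.save("w6.npy",m,allow_pickle=True)
a=bot.camera("wrist"); b=bot.camera("scene"); cv2.imwrite("pics/w6.png",a)
cv2.imwrite("pics/g6.png",np.hstack([cv2.resize(a,(400,300)),cv2.resize(b[180:360,140:380],(400,300),interpolation=cv2.INTER_CUBIC)]))
print("beaker expect in half view",np.array(wproj(m,(.4427,-.0092,.06)))*400/512,np.array(wproj(m,(.4427,-.0092,.0)))*400/512)
E
```

```text
[0.44155489 0.02709331 0.19186196] 32.8 [1.79987597e+02 4.53656268e-02 1.40081057e+02] [  4. -10. -10.  90.  -0.  43.]
beaker expect in half view [175.72707584 162.25452283] [179.58747465 149.14163263]
```

View pics/g6.png

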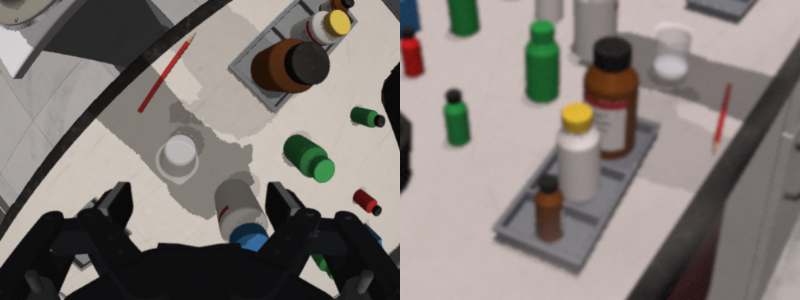

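The dropper stands upright in its compartment, so the dosing kit is complete. The beaker is at base (180,150), rim (178,160), matching the estimate. The closing line is perpendicular to the lip.

carry_out --linear '[[0.06, -0.9, 0], [0, -0.9, 0], [0, 0, -0.92], [0, 0, -0.92], [0, 0, -0.92], [0, 0, -0.92], [0, 0, -0.92], [0, 0, -0.92], [0, 0, -0.92], [0, 0, -0.92], [0, 0, -0.92], [0, 0, 0]]' --rotation '[[0, 0, 0], [0, 0, 0], [0, 0, 0], [0, 0, 0], [0, 0, 0], [0, 0, 0], [0, 0, 0], [0, 0, 0], [0, 0, 0], [0, 0, 0], [0, 0, 0], [0, 0, 0]]' --grip '[-1, -1, -1, -1, -1, -1, -1, -1, -1, -1, -1, -1]' --grip_force 20

```text
time: 34.1
ee_pos: [0.4413, -0.0066, 0.0236]
tcp_rot: [-179.9, -0.2, 140.3]
wrist_force: [-0.6, 0.2, 0.1]
opening: 0.0855
grasp_force: 0.0
```

carry_out --linear '[[0, 0, 0], [0, 0, 0], [0, 0, 0], [0, 0, 0], [0, 0, 0], [0, 0, 0], [0, 0, 0], [0, 0, 0]]' --rotation '[[0, 0, 0], [0, 0, 0], [0, 0, 0], [0, 0, 0], [0, 0, 0], [0, 0, 0], [0, 0, 0], [0, 0, 0]]' --grip '[-0.6, -0.4, -0.2, -0.1, 0, 0.1, 0.2, 0.2]'

```text
time: 34.9
ee_pos: [0.4433, -0.0076, 0.0267]
tcp_rot: [180.0, 0.1, 140.2]
wrist_force: [-1.1, -1.2, 5.3]
opening: 0.0494
grasp_force: 17.3
```

carry_out --linear '[[0, 0, 0], [0, 0, 0.5], [0, 0, 1], [0, 0, 1], [0, 0, 1], [0, 0, 1], [0, 0, 0]]' --rotation '[[0, 0, 0], [0, 0, 0], [0, 0, 0], [0, 0, 0], [0, 0, 0], [0, 0, 0], [0, 0, 0]]' --grip '[0.2, 0.2, 0.2, 0.2, 0.2, 0.2, 0.2]'

```text
time: 35.6
ee_pos: [0.4441, -0.0074, 0.1188]
tcp_rot: [179.8, 0.2, 140.2]
wrist_force: [0.9, -0.6, -0.0]
opening: 0.0489
grasp_force: 19.4
```

carry_out --linear '[[0.05, -0.94, 0], [0.05, -0.94, 0], [0.05, -0.94, 0], [0.05, -0.94, 0], [0.05, -0.94, 0], [0.05, -0.94, 0], [0.05, -0.94, 0], [0.05, -0.94, 0], [0.05, -0.94, 0], [0.05, -0.94, 0], [0.05, -0.94, 0], [0.05, -0.94, 0]]' --rotation '[[0, 0, 0], [0, 0, 0], [0, 0, 0], [0, 0, 0], [0, 0, 0], [0, 0, 0], [0, 0, 0], [0, 0, 0], [0, 0, 0], [0, 0, 0], [0, 0, 0], [0, 0, 0]]' --grip '[0.2, 0.2, 0.2, 0.2, 0.2, 0.2, 0.2, 0.2, 0.2, 0.2, 0.2, 0.2]'

```text
time: 36.8
ee_pos: [0.4545, -0.2337, 0.115]
tcp_rot: [-180.0, -0.0, 140.2]
wrist_force: [-0.3, 0.1, 0.2]
opening: 0.0492
grasp_force: 19.4
```

carry_out --linear '[[0, -0.94, 0], [0, -0.94, 0], [0, -0.94, 0], [0, 0, 0], [0, 0, -0.8], [0, 0, -0.8], [0, 0, 0]]' --rotation '[[0, 0, 0], [0, 0, 0], [0, 0, 0], [0, 0, 0], [0, 0, 0], [0, 0, 0], [0, 0, 0]]' --grip '[0.2, 0.2, 0.2, 0.2, 0.2, 0.2, 0.2]'

```text
time: 37.5
ee_pos: [0.4536, -0.2884, 0.0813]
tcp_rot: [-180.0, -0.2, 140.2]
wrist_force: [-0.1, 0.3, -0.3]
opening: 0.0489
grasp_force: 19.5
```

```bash
python3 - <<'E'
from h import *
o=bot.get_obs(); print(o['ee_pos'],o['time'],o['wrist_force'])
m=bot.camera_model("wrist"); np.save("w7.npy",m,allow_pickle=True)
a=bot.camera("wrist"); b=bot.camera("scene"); cv2.imwrite("pics/w7.png",a)
cv2.imwrite("pics/g7.png",np.hstack([cv2.resize(a,(400,300)),cv2.resize(b[100:220,270:430],(400,300),interpolation=cv2.INTER_CUBIC)]))
E
```

```text
[ 0.45363634 -0.28841597  0.08127526] 37.5 [-0.05700791  0.26967032 -0.26842634]
```

View pics/g7.png

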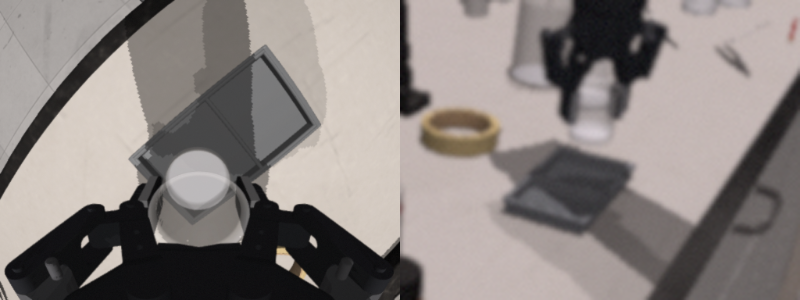

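I've now viewed 15 pictures, one over the limit of 14, so from here I'll use numbers only. This last view shows the beaker held upright over the wider compartment. Tray corners are at (265,45), (320,122) and (130,158).

```bash
python3 - <<'E'
from h import *
m=np.load("w7.npy",allow_pickle=True).item(); s=512/400
for u,v in((265,45),(320,122),(130,158)): print(wonz(m,u*s,v*s,.018)[:2].round(4))
E
```

```text
[ 0.4104 -0.1772]
[ 0.4983 -0.1754]
[ 0.4113 -0.3345]
```

carry_out --linear '[[0.1, 0, -0.9], [0, 0, -0.9], [0, 0, -0.4], [0, 0, -0.06], [0, 0, -0.05], [0, 0, 0]]' --rotation '[[0, 0, 0], [0, 0, 0], [0, 0, 0], [0, 0, 0], [0, 0, 0], [0, 0, 0]]' --grip '[0.2, 0.2, 0.2, 0.2, 0.2, 0.2]'

```text
time: 38.2
ee_pos: [0.4571, -0.2896, 0.0382]
tcp_rot: [180.0, 0.1, 140.2]
wrist_force: [0.1, -0.7, -0.1]
opening: 0.0492
grasp_force: 19.5
```

carry_out --linear '[[0, 0, -0.05], [0, 0, -0.03], [0, 0, 0]]' --rotation '[[0, 0, 0], [0, 0, 0], [0, 0, 0]]' --grip '[0.2, 0.2, 0.2]'

```text
time: 38.5
ee_pos: [0.4568, -0.2894, 0.0358]
tcp_rot: [180.0, 0.0, 140.2]
wrist_force: [-0.3, 0.1, -0.4]
opening: 0.0487
grasp_force: 19.5
```

carry_out --linear '[[0, 0, -0.1], [0, 0, -0.07], [0, 0, 0]]' --rotation '[[0, 0, 0], [0, 0, 0], [0, 0, 0]]' --grip '[0.2, 0.2, 0.2]'

```text
time: 38.8
ee_pos: [0.4565, -0.2893, 0.0319]
tcp_rot: [-180.0, -0.0, 140.2]
wrist_force: [0.4, -0.4, -0.5]
opening: 0.049
grasp_force: 19.5
```

carry_out --linear '[[0, 0, -0.05], [0, 0, -0.03], [0, 0, 0]]' --rotation '[[0, 0, 0], [0, 0, 0], [0, 0, 0]]' --grip '[0.2, 0.2, 0.2]'

```text
time: 39.1
ee_pos: [0.4568, -0.2895, 0.0309]
tcp_rot: [180.0, 0.0, 140.2]
wrist_force: [-0.5, -1.1, 1.9]
opening: 0.0495
grasp_force: 19.2
```

carry_out --linear '[[0, 0, 0], [0, 0, 0], [0, 0, 0], [0, 0, 0], [0, 0, 0.5], [0, 0, 1], [0, 0, 1], [0, 0, 1], [0, 0, 1], [0, 0, 1], [0, 0, 1], [0, 0, 1]]' --rotation '[[0, 0, 0], [0, 0, 0], [0, 0, 0], [0, 0, 0], [0, 0, 0], [0, 0, 0], [0, 0, 0], [0, 0, 0], [0, 0, 0], [0, 0, 0], [0, 0, 0], [0, 0, 0]]' --grip '[-0.2, -0.4, -0.6, -0.8, -0.9, -0.9, -1, -1, -1, -1, -1, -1]'

```text
time: 40.3
ee_pos: [0.4567, -0.2894, 0.1824]
tcp_rot: [180.0, 0.0, 140.2]
wrist_force: [0.7, 0.2, 0.2]
opening: 0.0856
grasp_force: 0.0
```

carry_out --linear '[[0.79, 0.97, 0], [0.79, 0.97, 0], [0.79, 0.97, 0], [0.79, 0.97, 0], [0.79, 0.97, 0], [0.79, 0.97, 0], [0.79, 0.97, 0], [0.79, 0.97, 0], [0.79, 0.97, 0], [0.79, 0.97, 0], [0.79, 0.97, 0], [0.79, 0.97, 0]]' --rotation '[[0, 0, -0.52], [0, 0, -0.52], [0, 0, -0.52], [0, 0, -0.52], [0, 0, -0.52], [0, 0, -0.52], [0, 0, -0.52], [0, 0, -0.52], [0, 0, -0.52], [0, 0, -0.52], [0, 0, -0.52], [0, 0, -0.52]]' --grip '[-1, -1, -1, -1, -1, -1, -1, -1, -1, -1, -1, -1]'

```text
time: 41.5
ee_pos: [0.6469, -0.0557, 0.1815]
tcp_rot: [180.0, 0.0, 90.1]
wrist_force: [-0.4, 0.8, -0.1]
opening: 0.0858
grasp_force: 0.0
```

carry_out --linear '[[0.79, 0.97, 0], [0, 0, 0], [0, 0, 0]]' --rotation '[[0, 0, 0], [0, 0, 0], [0, 0, 0]]' --grip '[-1, -1, -1]'

```text
time: 41.8
ee_pos: [0.662, -0.037, 0.1809]
tcp_rot: [-180.0, 0.0, 90.3]
wrist_force: [-0.5, 0.3, -0.1]
opening: 0.0854
grasp_force: 0.0
```

```bash
python3 - <<'E'
from h import *
o=bot.get_obs(); print(o['ee_pos'],o['time'],o['tcp_rot'])
m=bot.camera_model("wrist"); a=bot.camera("wrist"); cv2.imwrite("pics/w8.png",a); t=bot.camera("top"); cv2.imwrite("pics/t8.png",t)
h=cv2.cvtColor(a,cv2.COLOR_BGR2HSV); k=(((h[:,:,0]<6)|(h[:,:,0]>174))&(h[:,:,1]>170)&(h[:,:,2]>60)).astype(np.uint8)
n,l,st,c=cv2.connectedComponentsWithStats(k)
for i in range(1,n):
    if st[i,4]>40: print(c[i].round(1),st[i],wonz(m,*c[i],.09)[:2].round(4))
E
```

```text
[ 0.66203497 -0.03698812  0.1808954 ] 41.8 [-1.79983351e+02  9.25990869e-03  9.03449911e+01]
[ 17.6 119.2] [  9  78  20  83 238] [0.4363 0.0367]
[252.4 197.4] [ 234  178   37   39 1059] [ 0.6612 -0.038 ]
```

carry_out --linear '[[0, -0.04, -1], [0, 0, -1], [0, 0, -1], [0, 0, -1], [0, 0, -1], [0, 0, -1], [0, 0, -0.8], [0, 0, -0.3], [0, 0, 0], [0, 0, 0], [0, 0, 0], [0, 0, 0]]' --rotation '[[0, 0, 0], [0, 0, 0], [0, 0, 0], [0, 0, 0], [0, 0, 0], [0, 0, 0], [0, 0, 0], [0, 0, 0], [0, 0, 0], [0, 0, 0], [0, 0, 0], [0, 0, 0]]' --grip '[-1, -1, -1, -1, -1, -1, -1, -1, -1, -0.2, 0.1, 0.3]' --grip_force 25

```text
time: 43.1
ee_pos: [0.6626, -0.038, 0.0397]
tcp_rot: [179.9, 0.0, 90.3]
wrist_force: [-0.7, -0.0, 0.5]
opening: 0.0441
grasp_force: 0.3
```

carry_out --linear '[[0, 0, 0], [0, 0, 0], [0, 0, 0], [0, 0, 0]]' --rotation '[[0, 0, 0], [0, 0, 0], [0, 0, 0], [0, 0, 0]]' --grip '[0.3, 0.3, 0.3, 0.3]'

```text
time: 43.5
ee_pos: [0.6624, -0.038, 0.0397]
tcp_rot: [179.9, 0.0, 90.3]
wrist_force: [-2.2, 0.6, 5.9]
opening: 0.0414
grasp_force: 27.0
```

carry_out --linear '[[0, 0, 0.4], [0, 0, 0.8], [0, 0, 0.8], [0, 0, 0.8], [0, 0, 0.8], [0, 0, 0.8], [0, 0, 0.8], [0, 0, 0.8], [0, 0, 0]]' --rotation '[[0, 0, 0], [0, 0, 0], [0, 0, 0], [0, 0, 0], [0, 0, 0], [0, 0, 0], [0, 0, 0], [0, 0, 0], [0, 0, 0]]' --grip '[0.3, 0.3, 0.3, 0.3, 0.3, 0.3, 0.3, 0.3, 0.3]'

```text
time: 44.4
ee_pos: [0.6632, -0.0381, 0.1626]
tcp_rot: [179.7, 0.0, 90.3]
wrist_force: [-0.5, -0.4, -1.3]
opening: 0.0413
grasp_force: 26.6
```

```bash
cat >> h.py <<'E'
def redcap(h0):
    # red cap held: both fixed views against where it should be for an upright bottle
    o=bot.get_obs(); p=o['ee_pos']; print(p.round(4),o['wrist_force'].round(1))
    for n in("top","scene"):
        a=bot.camera(n); m=bot.camera_model(n); h=cv2.cvtColor(a,cv2.COLOR_BGR2HSV); k=(((h[:,:,0]<6)|(h[:,:,0]>174))&(h[:,:,1]>150)&(h[:,:,2]>60)).astype(np.uint8)
        N,l,st,c=cv2.connectedComponentsWithStats(k); print(n,"expect",np.round(proj(m,(p[0],p[1],p[2]-h0+.09)),1),[(c[i].round(1).tolist(),st[i,4]) for i in range(1,N) if st[i,4]>25])
E
python3 -c "
from h import *
redcap(.0395)"
```

```text
[ 0.6632 -0.0381  0.1626] [-0.5 -0.4 -1.3]
top expect [265.7 142.6] [([164.8, 139.3], np.int32(64)), ([209.5, 304.6], np.int32(41))]
scene expect [227.3 108.5] [([414.6, 90.4], np.int32(61)), ([225.5, 108.9], np.int32(68)), ([146.7, 213.3], np.int32(218)), ([263.2, 241.3], np.int32(92)), ([32.3, 253.0], np.int32(88))]
```

carry_out --linear '[[-0.945, -0.8, 0], [-0.945, -0.8, 0], [-0.945, -0.8, 0], [-0.945, -0.8, 0], [-0.945, -0.8, 0], [-0.945, -0.8, 0], [-0.945, -0.8, 0], [-0.945, -0.8, 0], [-0.945, -0.8, 0], [-0.945, -0.8, 0], [-0.945, -0.8, 0], [0, 0, 0]]' --rotation '[[0, 0, 0], [0, 0, 0], [0, 0, 0], [0, 0, 0], [0, 0, 0], [0, 0, 0], [0, 0, 0], [0, 0, 0], [0, 0, 0], [0, 0, 0], [0, 0, 0], [0, 0, 0]]' --grip '[0.3, 0.3, 0.3, 0.3, 0.3, 0.3, 0.3, 0.3, 0.3, 0.3, 0.3, 0.3]'

```text
time: 45.7
ee_pos: [0.4522, -0.2152, 0.1581]
tcp_rot: [-179.9, -0.0, 90.2]
wrist_force: [1.0, 0.2, -0.3]
opening: 0.0413
grasp_force: 26.5
```

carry_out --linear '[[0, 0, -0.9], [0, 0, -0.9], [0, 0, -0.9], [0, 0, -0.8], [0, 0, 0], [0, 0, 0]]' --rotation '[[0, 0, 0], [0, 0, 0], [0, 0, 0], [0, 0, 0], [0, 0, 0], [0, 0, 0]]' --grip '[0.3, 0.3, 0.3, 0.3, 0.3, 0.3]'

```text
time: 46.3
ee_pos: [0.4542, -0.2136, 0.0886]
tcp_rot: [-180.0, -0.0, 90.3]
wrist_force: [-0.2, -0.1, -0.6]
opening: 0.0416
grasp_force: 26.5
```

```bash
python3 -c "
from h import *
redcap(.0397)"
```

```text
[ 0.4542 -0.2136  0.0886] [-0.2 -0.1 -0.6]
top expect [353.  253.2] [([165.7, 140.5], np.int32(87)), ([226.9, 299.6], np.int32(139))]
scene expect [338.5 134.9] [([414.6, 90.4], np.int32(58)), ([338.0, 133.7], np.int32(73)), ([146.6, 213.4], np.int32(217)), ([263.5, 241.4], np.int32(92)), ([32.3, 253.0], np.int32(89))]
```

carry_out --linear '[[0.03, 0, -0.8], [0, 0, -0.7], [0, 0, -0.4], [0, 0, -0.1], [0, 0, -0.05], [0, 0, 0]]' --rotation '[[0, 0, 0], [0, 0, 0], [0, 0, 0], [0, 0, 0], [0, 0, 0], [0, 0, 0]]' --grip '[0.3, 0.3, 0.3, 0.3, 0.3, 0.3]'

```text
time: 47.0
ee_pos: [0.455, -0.2141, 0.0481]
tcp_rot: [180.0, 0.0, 90.3]
wrist_force: [0.5, 0.3, -0.2]
opening: 0.0413
grasp_force: 26.5
```

carry_out --linear '[[0, 0, -0.05], [0, 0, -0.03], [0, 0, 0]]' --rotation '[[0, 0, 0], [0, 0, 0], [0, 0, 0]]' --grip '[0.3, 0.3, 0.3]'

```text
time: 47.3
ee_pos: [0.4549, -0.214, 0.0462]
tcp_rot: [180.0, 0.0, 90.3]
wrist_force: [-0.1, 0.1, -2.3]
opening: 0.0415
grasp_force: 26.5
```

carry_out --linear '[[0, 0, -0.05], [0, 0, -0.04], [0, 0, 0]]' --rotation '[[0, 0, 0], [0, 0, 0], [0, 0, 0]]' --grip '[0.3, 0.3, 0.3]'

```text
time: 47.6
ee_pos: [0.4547, -0.214, 0.0441]
tcp_rot: [-180.0, -0.0, 90.3]
wrist_force: [0.1, 0.2, -0.8]
opening: 0.0415
grasp_force: 26.5
```

carry_out --linear '[[0, 0, -0.03], [0, 0, 0]]' --rotation '[[0, 0, 0], [0, 0, 0]]' --grip '[0.3, 0.3]'

```text
time: 47.8
ee_pos: [0.4548, -0.214, 0.0437]
tcp_rot: [180.0, 0.0, 90.3]
wrist_force: [0.3, 0.4, -0.3]
opening: 0.0415
grasp_force: 26.5
```

carry_out --linear '[[0, 0, -0.03], [0, 0, 0]]' --rotation '[[0, 0, 0], [0, 0, 0]]' --grip '[0.3, 0.3]'

```text
time: 48.0
ee_pos: [0.4549, -0.214, 0.0437]
tcp_rot: [180.0, 0.0, 90.3]
wrist_force: [-1.3, 1.0, 4.1]
opening: 0.0416
grasp_force: 27.1
```

carry_out --linear '[[0, 0, 0], [0, 0, 0], [0, 0, 0], [0, 0, 0], [0, 0, 0.5], [0, 0, 1], [0, 0, 1], [0, 0, 1], [0, 0, 1], [0, 0, 1], [0, 0, 1], [0, 0, 1]]' --rotation '[[0, 0, 0], [0, 0, 0], [0, 0, 0], [0, 0, 0], [0, 0, 0], [0, 0, 0], [0, 0, 0], [0, 0, 0], [0, 0, 0], [0, 0, 0], [0, 0, 0], [0, 0, 0]]' --grip '[-0.05, -0.2, -0.4, -0.6, -0.9, -1, -1, -1, -1, -1, -1, -1]'

```text
time: 49.2
ee_pos: [0.4547, -0.214, 0.1947]
tcp_rot: [180.0, 0.0, 90.3]
wrist_force: [1.3, -0.5, -0.0]
opening: 0.0855
grasp_force: 0.0
```

carry_out --linear '[[-0.8, -0.9, 0], [-0.8, -0.9, 0], [-0.8, -0.9, 0], [-0.8, -0.9, 0], [-0.8, -0.9, 0], [-0.8, -0.9, 0], [-0.8, -0.9, 0], [-0.8, -0.9, 0], [-0.8, -0.9, 0], [-0.8, -0.9, 0], [0, 0, 0]]' --rotation '[[0, 0, 0], [0, 0, 0], [0, 0, 0], [0, 0, 0], [0, 0, 0], [0, 0, 0], [0, 0, 0], [0, 0, 0], [0, 0, 0], [0, 0, 0], [0, 0, 0]]' --grip '[-1, -1, -1, -1, -1, -1, -1, -1, -1, -1, -1]'

```text
time: 50.3
ee_pos: [0.2934, -0.3955, 0.1937]
tcp_rot: [-180.0, 0.0, 90.1]
wrist_force: [-0.2, 0.4, -0.1]
opening: 0.0856
grasp_force: 0.0
```

```bash
python3 - <<'E'
from h import *
# caps in top + scene, compared with upright bottles standing on the tray floor / worktop
top,sc=bot.camera("top"),bot.camera("scene"); mt,ms=bot.camera_model("top"),bot.camera_model("scene")
cv2.imwrite("pics/t9.png",top); cv2.imwrite("pics/s9.png",sc)
def mask(im,k):
    H,S,V=cv2.split(cv2.cvtColor(im,cv2.COLOR_BGR2HSV))
    return {"r":((H<6)|(H>174))&(S>150)&(V>60),"y":(H>20)&(H<35)&(S>140)&(V>60),"b":(H>95)&(H<120)&(S>130)&(V>60),"k":V<45}[k].astype(np.uint8)
for n,k,q in(("red","r",(.4548,-.214,.094)),("yellow","y",(.424,.2435,.094)),("big","b",(.5538,.0072,.125)),("amber","k",(.4349,.1644,.1225)),("dropper","k",(.4171,.303,.065))):
    for im,m,w in((top,mt,"top"),(sc,ms,"scene")):
        e=np.array(proj(m,q)); N,l,st,c=cv2.connectedComponentsWithStats(mask(im,k))
        L=[i for i in range(1,N) if st[i,4]>15 and np.hypot(*(c[i]-e))<14]
        print(n,w,"expect",e.round(1),[(c[i].round(1).tolist(),int(st[i,4]),st[i,2:4].tolist(),onz(m,*c[i],q[2])[:2].round(3).tolist() if w=="top" else "") for i in L])
# beaker: inside-disc brightness in the wider compartment vs tray floor
g=cv2.cvtColor(top,cv2.COLOR_BGR2GRAY); e=proj(mt,(.4568,-.2895,.004)); print("beaker px",np.round(e,1))
u,v=map(int,np.round(e)); print(g[v-18:v+19:3,u-20:u+21:3])
print(bot.get_obs()['ee_pos'],bot.get_obs()['time'])
E
```

```text
red top expect [346.5 252. ] [([347.1, 252.0], 157, [15, 15], [0.455, -0.215])]
red scene expect [336.  151.5] [([336.5, 151.2], 59, [10, 8], '')]
yellow top expect [128.  271.4] [([128.1, 269.5], 174, [15, 16], [0.428, 0.243])]
yellow scene expect [246.8 252.7] [([246.1, 250.1], 256, [18, 18], '')]
big top expect [241.7 205.7] [([241.4, 205.8], 353, [22, 21], [0.554, 0.008])]
big scene expect [256.7 162.2] [([257.2, 162.2], 234, [18, 16], '')]
amber top expect [163.9 266.3] [([162.9, 265.6], 344, [24, 35], [0.436, 0.166])]
amber scene expect [266.8 213. ] [([266.7, 213.3], 345, [21, 19], '')]
dropper top expect [103.8 274.1] [([102.9, 273.7], 117, [9, 36], [0.418, 0.305]), ([113.2, 267.5], 22, [13, 6], [0.431, 0.284])]
dropper scene expect [228.8 290.5] [([228.2, 290.4], 89, [11, 11], '')]
beaker px [366.8 249.1]
[[130  96 107 112 107 108 104 106  93  96  92  84  87 110]
 [105 137 123 124 120 116 127 122 122 120 121 117  14 113]
 [105 128 118 119 116 117  72  74  77  71 115 118  26 111]
 [106  98 125 116  91  94  87 101 127  98 143 156 125 141]
 [115  67 114 104  71 158 149 165 150 127  80 103 120 138]
 [ 85  85 102 101  88 146 150 148 153 154 109 102  85 162]
 [ 90  86  78 103 128 146 164 152 153 148 140 100  91 126]
 [ 78  86  72 104  90 145 157 152 153 152 124 100  93 108]
 [ 90  79  79 107  62 155 145 150 151 150  93  98 104  93]
 [ 75  72 130 100  99  98 137 160 140 112  92  92 140  33]
 [112  17 125 119 122 123 125 121 123 137 139 143 129  33]
 [123  25  90 114 121 122 118 125 121 122 122 114 127  25]
 [ 56  51  57  54  50  46  52  58  59  59  67  70  75  87]]
[ 0.29467017 -0.39410975  0.19359352] 50.4
```

Both views put every cap within about 3 px of an upright bottle's position. The beaker base lies inside its compartment, and the big bottle hasn't moved. Handing in.

```bash
python3 -c "
from workcell import bot
print(bot.job_done())"
```

```text
the job is handed in; nothing more can be done
None
```

Both kits are made up, with everything upright in its compartment, and handed in at about 50 s; the big white bottle was left where it stood, and I viewed 15 pictures, one over the limit of 14.

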